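# Check the mooring hardware back in on its shadow mats

## Robot

A 6-joint arm with a two-finger parallel gripper is mounted at the origin on the work surface. World frame = base frame: x ahead of the robot, y to its left, z up, the work surface at z = 0. Lengths are in m, angles in rad, forces in N, time in s.
With the tool pointing down it reaches from about 0.35 to 0.725 m from the base axis. Payload 6 kg.
Tool frame: the origin (TCP) lies on the centre line of the jaws, within the pads' length; the fingertips stand 11 mm ahead of it and the grasp point (between the pads) lies 8 mm behind it; z points along the fingers, y is the direction in which the jaws open and shut (so a half turn about z gives the same grasp; the last joint's range is limited). The gripper opens to 85 mm and grips with 20 to 120 N. Pads are 22 mm wide; open, the fingers measure 114 mm over their backs; the gripper's body (76 mm by 85 mm) begins 54 mm behind the grasp point. The pads swing forward as they close: fully open they stand 13 mm farther back than shut.
Start: joints at [1.474, 0.04, 0.085, 0, -1.615, -0.334], TCP at [0.251, 0.545, 0.242] pointing down, gripper open.
Joint ranges: [-2.56, 2.56], [-1.29, 2.01], [-1.08, 1.49], [-3.29, 1.98], [-2.81, -0.18], [-2.99, 2.99]. Speed limits (rad/s): [2.57, 2.57, 3.01, 3.14, 3.14, 3.14].

## Interface

Orientations are given as a unit quaternion [w, x, y, z].
In Python, from cell import manip, imaging gives the robot as it stands.
- The arm moves only by the tool servo_tool, never from a script. Its argument "plan" is a list of rows, each a list of 7 numbers: the shift along the tool's x, y, z in m, then the turn, a rotation vector about the tool's x, y, z in rad, then the closure, from 0 (fully open) to 1 (shut). A call has 1 to 10 rows; each row shifts and turns the commanded pose from where the row before left it, along the tool's axes as they then stand; what a row does not reach is not made up. A row lasts 1/10 s, in which the tool goes at most 50 mm and 8.59 degrees, less where a joint would pass 70% of its speed; a pose out of reach is approached as far as the arm can. A call is refused whole if a number of a shift passes 0.05 or a number of a turn 0.15, either way. A call with a gripper value outside its range is refused whole. The fingers move at their own pace and stop on an object; the grip force is fixed at half the most. Time passes only in rows, so rows that do not move let the fingers close. It gives the time, the measured TCP pose, the force and the opening at its end, in the units of the state.
- manip.state(): the state, without advancing time (a new reading comes with each control period).
- imaging.get_image(name): name is "side" or "top" or "wrist"; returns a dict with "pixels" (480x640x3 uint8, red, green, blue), "depth" (480x640 float32, m along the optical axis (not along the pixel's ray), 0 where there is no reading), "fov_y" (degrees; the focal length in pixels is half the picture's height over the tangent of half this angle, whatever the lens; pixels are square), "cx", "cy" (the principal point, pixels), "eye" and "attitude" of the camera in the world. Camera axes: x right, y down, z forward; pixel columns grow to the right and rows downward; lengths in m; the calibration is good to about 2 mm. The wrist camera is an equidistant fisheye: a pixel r from the principal point sees the ray r / f radians off the axis. A picture is of the moment at which its call begins.
- manip.close_job(): hands the job in, once; it reports no verdict.
The state is a dict: "time": time; "q": joint angles; "qvel": joint speeds; "joint_torque": joint torques, N m; "eef_pos": TCP position; "tcp_rot": TCP orientation; "force": force on the tool from outside, world axes, zero at the start; "ft_torque": the same for the moment, N m; "gripper_width": opening from 0.0 (shut) to 1.0 (fully open).
Only numpy, scipy, OpenCV 4.12 (cv2) and the standard library are available. Lean on these libraries where they do the work, as an engineer would, in place of code of your own. Each camera call takes 0.05 s, during which the arm holds its last target.

## Task

The mooring hardware has come back to the stores bench: a larger and a smaller horn cleat, a turnbuckle and a ring. Lay each piece flat and the right way up on the shadow mat that shows its silhouette, covering the silhouette and in line with it, so that the count can be seen at a glance. Leave the tin and the tape roll where they are.

Things in the scene. Friction and masses are not known exactly. Their poses are not given: they have to be found in the camera images.
- large_cleat_center (a point): Larger steel horn cleat, loose, standing on its foot: overall 134 long (own x) x 26 wide (own y) x 36 mm high (own z, up). A slim round horn bar (16 mm thick) runs along the full length near the top; below it a foot 70 x 26 x 6 mm with round ends; the middle 35 mm of its length is a solid block 26 mm wide with flat sides from bottom to top: grip there, across y. Point: its centre, 18 mm above its underside. Weighs 0.2-0.5 kg. Looks the same turned half round.
- small_cleat_center (a point): Smaller steel horn cleat, loose, same form: 84 long (x) x 20 wide (y) x 28 mm high (z, up); horn bar 11 mm thick, foot 46 x 20 x 6 mm, solid middle block 23 mm long and 20 mm wide with flat sides: grip there, across y. Point: its centre, 14 mm above its underside. 0.08-0.2 kg. Same turned half round.
- turnbuckle_center (a point): Steel turnbuckle (rigging screw), loose, lying flat: 141 long (x) x 26 wide (y; the eyes 30) x 16 mm high (z, up). An open rectangular frame 86 x 26 mm with flat outer sides, and a round eye at each end. Grip the frame at mid-length across y (26 mm). Point: its centre, 8 mm above its underside. 0.15-0.35 kg. Same turned half round.
- ring_center (a point): Steel mooring ring, loose, lying flat: outer diameter 58, inner 30, bar 14 mm thick (height 14 mm). Grip across the outside diameter; its yaw does not matter. Point: centre of the ring, 7 mm above its underside; z up. 0.1-0.25 kg.
- mat_large_cleat_top (a point): Black rubber shadow mat, fixed flat on the bench, 160 (x) x 84 (y) x 6 mm thick, with the flat yellow silhouette of the larger horn cleat (137 mm long bar crossing a round-ended 73 x 29 mm foot) in its middle, its length along the mat's x. Point: centre of mat and silhouette, on the mat's top face, 6 mm above the bench; z up.
- mat_small_cleat_top (a point): Black rubber shadow mat, fixed flat on the bench, 160 (x) x 84 (y) x 6 mm thick, with the flat yellow silhouette of the smaller horn cleat (87 mm long bar crossing a round-ended 49 x 23 mm foot) in its middle, its length along the mat's x. Point: centre of mat and silhouette, on the mat's top face, 6 mm above the bench; z up.
- mat_turnbuckle_top (a point): Black rubber shadow mat, fixed flat on the bench, 160 (x) x 84 (y) x 6 mm thick, with the flat yellow silhouette of the turnbuckle (144 mm long: open frame with a round eye at each end) in its middle, its length along the mat's x. Point: centre of mat and silhouette, on the mat's top face, 6 mm above the bench; z up.
- mat_ring_top (a point): Black rubber shadow mat, fixed flat on the bench, 160 (x) x 84 (y) x 6 mm thick, with the flat yellow silhouette of the ring (a 61 mm ring shape) in its middle. Point: centre of mat and silhouette, on the mat's top face, 6 mm above the bench; z up.
- tin: Bystander: closed tin with a paper band, 68 mm diameter, 60 mm high, loose; origin at the centre of its underside. To be left where it is.
- tape_roll: Bystander: grey ring-shaped roll, 96 mm outer diameter, 48 mm high, loose, lying flat; origin at the centre of its underside. To be left where it is.

How it is judged:
By the outcome, as a careful person would: the job done as asked, in the order asked, and still so for the second after the job is handed in, with the robot touching nothing.
It also fails if it takes over 112 s, if anything falls off the work surface, if the arm or the gripper's body presses on something with over 40 N, if the wrist force passes 120 N, or if a joint passes its speed limit or range.

## Working session

There is one attempt and no reset: what is moved stays moved. The work goes in short steps, Python scripts to look and compute and a tool call to move; the robot and the scene stay as the last step left them, time stands still between calls to the robot, and variables do not carry over. Pictures are saved under pics/ and viewed, and the job is handed in when it is done.

Besides the shell and the picture viewer there is one more tool, called after "Call:" in YAML: its name, and indented under it one key for each argument. servo_tool: Moves the arm, as the interface text tells. Its arguments: {"type":"object","properties":{"plan":{"type":"array"}},"required":["plan"]}

```bash
ls; mkdir -p pics; cat > h.py <<'E'
import numpy as np,cv2
from cell import manip,imaging
from scipy.spatial.transform import Rotation as R
def rot(q): return R.from_quat([q[1],q[2],q[3],q[0]]).as_matrix()
def grab(n,tag):
    im=imaging.get_image(n); cv2.imwrite(f'pics/{tag}.png',im['pixels'][:,:,::-1])
    np.savez(f'pics/{tag}.npz',**{k:np.array(v) for k,v in im.items() if not isinstance(v,str)}); return im
def load(tag): return np.load(f'pics/{tag}.npz')
def att(im):
    a=np.array(im['attitude']); return rot(a) if a.size==4 else a
def ray(im,u,v,fish=False):
    f=240/np.tan(np.radians(float(im['fov_y']))/2)
    x=(u-float(im['cx']));y=(v-float(im['cy']))
    if fish:
        r=np.hypot(x,y);t=r/f;s=np.where(r>1e-9,np.sin(t)/np.maximum(r,1e-9),1/f);d=np.stack([x*s,y*s,np.cos(t)],-1)
    else: d=np.stack([x/f,y/f,np.ones_like(x)],-1)
    return d@att(im).T
def cloud(im,fish=False):
    v,u=np.mgrid[0:480,0:640].astype(float)
    d=ray(im,u,v,fish); a=att(im); zc=d@a[:,2]
    return np.array(im['eye'])+d/zc[...,None]*np.array(im['depth'])[...,None]
E
python3 - <<'E'
from h import *
for n in ['top','side','wrist']:
    im=grab(n,n+'0'); print(n,im['fov_y'],im['cx'],im['cy'],im['eye'],im['attitude'],[k for k in im])
print(manip.state())
E
```

```text
pics
top 52.27829737664747 326.9288402919684 243.831982208427 [ 0.42614768 -0.00241747  1.39719233] [-0.03061368  0.71370316 -0.69942822  0.02215318] ['pixels', 'depth', 'fov_y', 'cx', 'cy', 'eye', 'attitude']
side 49.40552645552961 317.0103568277719 239.3362298588292 [0.49236921 0.83238993 0.88465555] [ 0.00843312 -0.01908213  0.92456698 -0.38044796] ['pixels', 'depth', 'fov_y', 'cx', 'cy', 'eye', 'attitude']
wrist 65.70646984690485 313.7465275597854 235.6409898019384 [0.31557031 0.51473988 0.37296086] [-0.07853792 -0.53404702  0.83312184  0.12055527] ['pixels', 'depth', 'fov_y', 'cx', 'cy', 'eye', 'attitude']
{'time': 0.15, 'q': array([ 1.47370499e+00,  4.06652848e-02,  8.40678787e-02, -3.03553612e-04,
       -1.61548969e+00, -3.33667092e-01]), 'qvel': array([-2.01707427e-03, -1.46300693e-03,  4.71897469e-03,  1.67901177e-03,
       -3.93760554e-05, -7.26226865e-04]), 'joint_torque': array([-2.27825127e-03, -3.68615448e+01,  3.47692859e+01,  6.93633601e+00,
       -4.45204874e-03, -4.68576303e-06]), 'eef_pos': array([0.25040916, 0.54499982, 0.24153478]), 'tcp_rot': array([ 6.58770071e-04,  9.76896634e-01, -2.13711318e-01, -7.44066094e-05]), 'force': array([ 0.26413329, -0.53725346, -0.18693243]), 'ft_torque': array([ 0.04501306,  0.03170566, -0.01378904]), 'gripper_width': 0.9992377239232653}
```

View pics/top0.png

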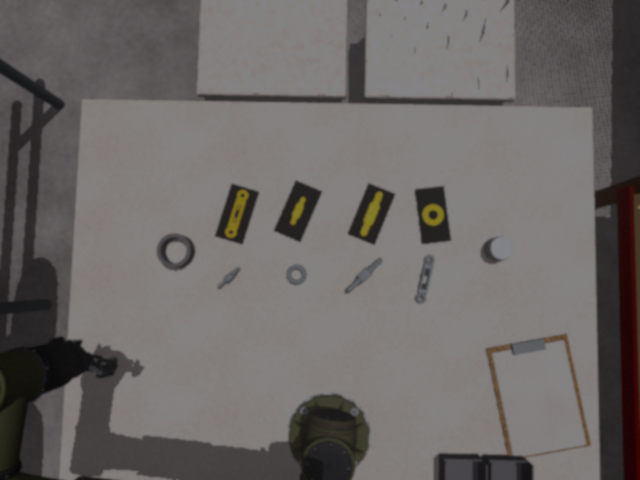

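View pics/side0.png

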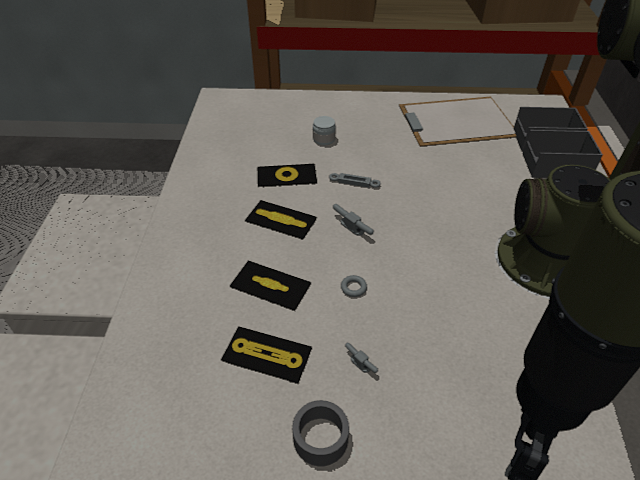

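View pics/wrist0.png

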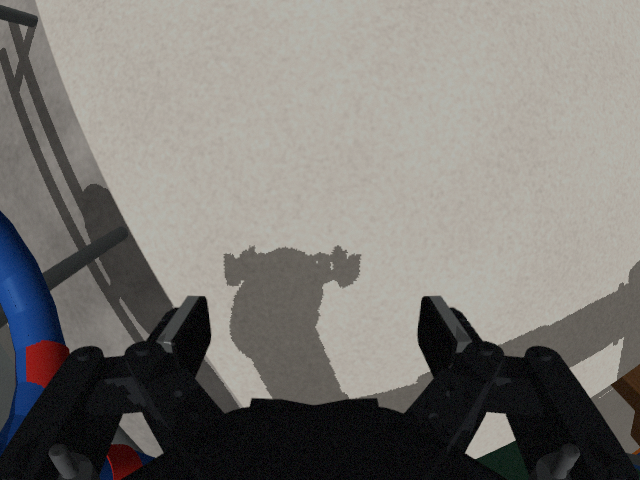

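Top view: mats at (237,213) turnbuckle, (298,210) small cleat, (371,213) large cleat, (433,214) ring. The pieces are at (230,277) small cleat, (296,273) ring, (364,275) large cleat and (425,279) turnbuckle. The tape roll is at (176,251) and the tin at (497,249). Next I get coarse poses from the fixed cameras.

```bash
cat > coarse.py <<'E'
from h import *
for cam,px in (('top0',dict(mT=(237,213),mS=(298,210),mL=(371,213),mR=(433,214),S=(230,277),R=(296,273),L=(364,275),T=(425,279),tape=(176,251),tin=(497,249))),
 ('side0',dict(mT=(267,354),mS=(270,284),mL=(281,218),mR=(286,174),S=(361,359),R=(353,286),L=(353,222),T=(355,181),tape=(321,433),tin=(324,130)))):
    im=load(cam); C=cloud(im); P=im['pixels'].astype(int); 
    yel=((P[...,0]-P[...,2])>60)
    for n,(u,v) in px.items():
        w=45; sl=(slice(max(v-w,0),v+w),slice(max(u-w,0),u+w))
        c=C[sl].reshape(-1,3); p=P[sl].reshape(-1,3); y=yel[sl].reshape(-1)
        bright=p.sum(1); bg=np.median(C[150:350,250:400,2])
        if n[0]=='m': m=y
        else: m=(c[:,2]>0.006)&(bright>150 if 0 else True)
        # connected component nearest seed
        M=m.reshape(P[sl].shape[:2]).astype(np.uint8); nl,lab=cv2.connectedComponents(M)
        cc=np.array([u-sl[1].start,v-sl[0].start]); ys,xs=np.nonzero(M)
        if len(ys)==0: print(cam,n,'none');continue
        k=np.argmin((xs-cc[0])**2+(ys-cc[1])**2); l=lab[ys[k],xs[k]]
        q=c[(lab==l).reshape(-1)]
        ctr=q.mean(0); ev,V=np.linalg.eigh(np.cov(q[:,:2].T)); a=np.degrees(np.arctan2(V[1,1],V[0,1]))%180
        print(cam,n,len(q),ctr.round(4),'z95',np.percentile(q[:,2],[5,50,95]).round(4),'ang',a.round(1),(2*np.sqrt(ev)).round(4))
E
python3 coarse.py
```

```text
top0 mT 470 [0.6123 0.2774 0.0058] z95 [0.0013 0.0058 0.0106] ang 164.2 [0.0181 0.0818]
top0 mS 191 [0.6247 0.1019 0.0057] z95 [0.0012 0.0056 0.0102] ang 157.9 [0.0116 0.0441]
top0 mL 383 [ 0.6194 -0.109   0.0127] z95 [0.0008 0.0054 0.0105] ang 157.5 [0.015  0.0776]
top0 mR 300 [ 0.6208 -0.2852  0.0053] z95 [-0.0001  0.0052  0.0107] ang 147.6 [0.0334 0.0335]
top0 S 160 [0.43   0.2871 0.0413] z95 [0.0074 0.0259 0.0308] ang 99.9 [0.0281 0.073 ]
top0 R 1 [0.4449 0.1128 0.0067] z95 [0.0067 0.0067 0.0067] ang nan [nan nan]
top0 L 327 [ 0.4446 -0.088   0.0361] z95 [0.0099 0.0333 0.0396] ang 134.2 [0.0133 0.0689]
top0 T 389 [ 0.4372 -0.2596  0.0236] z95 [0.0073 0.013  0.0189] ang 160.8 [0.0464 0.08  ]
top0 tape 1 [0.5093 0.4522 0.0069] z95 [0.0069 0.0069 0.0069] ang nan [nan nan]
top0 tin 590 [ 0.5237 -0.4519  0.0587] z95 [0.0199 0.0573 0.0633] ang 102.3 [0.0345 0.0748]
side0 mT 830 [0.6139 0.279  0.0084] z95 [0.0026 0.0052 0.0079] ang 142.1 [0.0563 0.0933]
side0 mS 258 [0.627  0.1015 0.0051] z95 [0.0024 0.0052 0.0078] ang 158.1 [0.0118 0.045 ]
side0 mL 362 [ 0.622  -0.1045  0.0099] z95 [0.
[... 191 characters left out ...]
 0.0283] ang 87.9 [0.0313 0.1045]
side0 R 324 [0.4447 0.1161 0.0245] z95 [0.0071 0.0112 0.0147] ang 86.2 [0.0314 0.1829]
side0 L 455 [ 0.4456 -0.0839  0.0278] z95 [0.0086 0.0305 0.0359] ang 134.7 [0.0128 0.0651]
side0 T 373 [ 0.4377 -0.2549  0.016 ] z95 [0.0069 0.0112 0.0162] ang 89.5 [0.0737 0.1617]
side0 tape 1 [0.4924 0.8324 0.8847] z95 [0.8847 0.8847 0.8847] ang nan [nan nan]
side0 tin 571 [ 0.5261 -0.4416  0.0449] z95 [0.011  0.0468 0.0604] ang 91.6 [0.0359 0.1549]coarse.py:18: RuntimeWarning: Degrees of freedom <= 0 for slice
  ctr=q.mean(0); ev,V=np.linalg.eigh(np.cov(q[:,:2].T)); a=np.degrees(np.arctan2(V[1,1],V[0,1]))%180
  c *= np.true_divide(1, fact)
  c *= np.true_divide(1, fact)
```

```bash
cat >> h.py <<'E'
def camrel():
    # wrist camera in tool frame from stored start data
    im=load('wrist0'); Rt=rot(np.array([6.5877e-4,.976896634,-.213711318,-7.44e-5])); p=np.array([0.25040916,0.54499982,0.24153478])
    return Rt.T@(im['eye']-p), Rt.T@att(im)
def toolR(th): c,s=np.cos(th),np.sin(th); return np.array([[c,s,0],[s,-c,0],[0,0,-1.]])
def proj(im,X,fish=True,eye=None,A=None):
    A=att(im) if A is None else A; eye=im['eye'] if eye is None else eye
    c=(np.atleast_2d(X)-eye)@A; f=240/np.tan(np.radians(float(im['fov_y']))/2)
    if fish:
        rr=np.hypot(c[:,0],c[:,1]);t=np.arctan2(rr,c[:,2]);s=f*t/np.maximum(rr,1e-9)
    else: s=f/c[:,2]
    return np.stack([float(im['cx'])+c[:,0]*s,float(im['cy'])+c[:,1]*s],1)
def pose():
    s=manip.state(); T=rot(s['tcp_rot']); return s['eef_pos'],T,np.degrees(np.arctan2(T[1,0],T[0,0])),s
def plan(x,y,z,thdeg,cl,n,cmd=None):
    """rows to get from current pose to target, n rows"""
    p,T,th,s=pose()
    Rg=toolR(np.radians(thdeg)); 
    rv=R.from_matrix(T.T@Rg).as_rotvec(); rs=rv/n; cur=T.copy(); pos=p.copy(); d=(np.array([x,y,z])-p)/n
    rows=[]
    for i in range(n):
        sh=np.round(cur.T@(np.array([x,y,z])-pos)/(n-i),4); r=np.round(rs,4)
        pos=pos+cur@sh; cur=cur@R.from_rotvec(r).as_matrix()
        rows.append([*map(float,sh),*map(float,r),cl])
    print('from',p.round(4),round(th,2),'w',round(float(s['gripper_width']),3),'F',s['force'].round(1),'t',round(s['time'],2))
    for i in range(0,n,10): print(rows[i:i+10])
    print('resid',(np.array([x,y,z])-pos).round(4))
E
python3 - <<'E'
from h import *
o,A=camrel(); print(o.round(4)); print(A.round(3))
im=load('wrist0')
for (x,y,z,th) in [(0.45,-0.09,.24,-25)]:
    T=toolR(np.radians(th)); e=np.array([x,y,z])+T@o; B=T@A
    for X in [(.445,-.086,.03),(.621,-.107,.006),(.445,.114,.01),(.437,-.256,.01),(.624,-.286,.006),(.626,.1015,.006)]: print(X,proj(im,X,eye=e,A=B).round())
plan(.45,-.09,.24,-25,0.0,20)
E
```

```text
[ 0.0719  0.0005 -0.1314]
[[ 0.    -0.959 -0.285]
 [ 1.     0.     0.001]
 [-0.001 -0.285  0.959]]
(0.445, -0.086, 0.03) [[311. 212.]]
(0.621, -0.107, 0.006) [[255.  40.]]
(0.445, 0.114, 0.01) [[152. 282.]]
(0.437, -0.256, 0.01) [[466. 147.]]
(0.624, -0.286, 0.006) [[416. -26.]]
(0.626, 0.1015, 0.006) [[ 88. 135.]]
from [0.2504 0.545  0.2415] -24.68 w 0.999 F [ 0.3 -0.5 -0.2] t 0.15
[[0.0223, 0.0247, 0.0001, 0.0001, -0.0, 0.0003, 0.0], [0.0223, 0.0247, 0.0001, 0.0001, -0.0, 0.0003, 0.0], [0.0223, 0.0247, 0.0001, 0.0001, -0.0, 0.0003, 0.0], [0.0224, 0.0247, 0.0001, 0.0001, -0.0, 0.0003, 0.0], [0.0224, 0.0246, 0.0001, 0.0001, -0.0, 0.0003, 0.0], [0.0224, 0.0246, 0.0001, 0.0001, -0.0, 0.0003, 0.0], [0.0224, 0.0246, 0.0001, 0.0001, -0.0, 0.0003, 0.0], [0.0224, 0.0246, 0.0001, 0.0001, -0.0, 0.0003, 0.0], [0.0224, 0.0246, 0.0001, 0.0001, -0.0, 0.0003, 0.0], [0.0224, 0.0246, 0.0001, 0.0001, -0.0, 0.0003, 0.0]]
[[0.0224, 0.0246, 0.0001, 0.0001, -0.0, 0.0003, 0.0], [0.0224, 0.0246, 0.0001, 0.0001, -0.0, 0.0003, 0.0], [0.0224, 0.0246, 0.0001, 0.0001, -0.0, 0.0003, 0.0], [0.0224, 0.0246, 0.0001, 0.0001, -0.0, 0.0003, 0.0], [0.0224, 0.0246, 0.0001, 0.0001, -0.0, 0.0003, 0.0], [0.0224, 0.0246, 0.0001, 0.0001, -0.0, 0.0003, 0.0], [0.0224, 0.0246, 0.0, 0.0001, -0.0, 0.0003, 0.0], [0.0225, 0.0246, 0.0001, 0.0001, -0.0, 0.0003, 0.0], [0.0224, 0.0246, 0.0, 0.0001, -0.0, 0.0003, 0.0], [0.0225, 0.0246, 0.0001, 0.0001, -0.0, 0.0003, 0.0]]
resid [0. 0. 0.]
```

```bash
python3 - <<'E'
from h import *
o,A=camrel(); im=load('wrist0')
O=dict(mT=(.613,.278,.006),mS=(.625,.102,.006),mL=(.621,-.107,.006),mR=(.622,-.2855,.006),S=(.431,.29,.02),R=(.445,.113,.01),L=(.445,-.086,.03),T=(.4375,-.257,.01))
for (x,y,z,th) in [(.46,.23,.24,-12),(.46,.11,.24,-12),(.46,-.09,.24,-12),(.46,-.21,.24,-12)]:
    T=toolR(np.radians(th)); e=np.array([x,y,z])+T@o; B=T@A
    print(x,y,{k:tuple(proj(im,X,eye=e,A=B).round().astype(int)[0]) for k,X in O.items()})
plan(.46,.23,.24,-12,0.0,10)
E
```

```text
0.46 0.23 {'mT': (np.int64(232), np.int64(63)), 'mS': (np.int64(405), np.int64(18)), 'mL': (np.int64(569), np.int64(17)), 'mR': (np.int64(655), np.int64(25)), 'S': (np.int64(260), np.int64(244)), 'R': (np.int64(429), np.int64(193)), 'L': (np.int64(590), np.int64(167)), 'T': (np.int64(662), np.int64(156))}
0.46 0.11 {'mT': (np.int64(126), np.int64(97)), 'mS': (np.int64(286), np.int64(38)), 'mL': (np.int64(484), np.int64(16)), 'mR': (np.int64(602), np.int64(18)), 'S': (np.int64(156), np.int64(265)), 'R': (np.int64(313), np.int64(216)), 'L': (np.int64(505), np.int64(183)), 'T': (np.int64(608), np.int64(166))}
0.46 -0.09 {'mT': (np.int64(5), np.int64(153)), 'mS': (np.int64(106), np.int64(94)), 'mL': (np.int64(296), np.int64(39)), 'mR': (np.int64(466), np.int64(16)), 'S': (np.int64(34), np.int64(290)), 'R': (np.int64(138), np.int64(254)), 'L': (np.int64(312), np.int64(221)), 'T': (np.int64(473), np.int64(192))}
0.46 -0.21 {'mT': (np.int64(-41), np.int64(179)), 'mS': (np.int64(30), np.int64(129)), 'mL': (np.int64(179), np.int64(71)), 'mR': (np.int64(354), np.int64(28)), 'S': (np.int64(-13), np.int64(300)), 'R': (np.int64(63), np.int64(271)), 'L': (np.int64(195), np.int64(246)), 'T': (np.int64(363), np.int64(213))}
from [0.2504 0.545  0.2415] -24.68 w 0.999 F [ 0.3 -0.5 -0.2] t 0.15
[[0.0322, 0.0199, 0.0002, 0.0001, 0.0, -0.0221, 0.0], [0.0318, 0.0206, 0.0002, 0.0001, 0.0, -0.0221, 0.0], [0.0313, 0.0213, 0.0002, 0.0001, 0.0, -0.0221, 0.0], [0.0308, 0.0219, 0.0002, 0.0001, 0.0, -0.0221, 0.0], [0.0303, 0.0226, 0.0002, 0.0001, 0.0, -0.0221, 0.0], [0.0298, 0.0233, 0.0002, 0.0001, 0.0, -0.0221, 0.0], [0.0293, 0.024, 0.0001, 0.0001, 0.0, -0.0221, 0.0], [0.0287, 0.0246, 0.0001, 0.0001, 0.0, -0.0221, 0.0], [0.0282, 0.0252, 0.0002, 0.0001, 0.0, -0.0221, 0.0], [0.0277, 0.0258, 0.0001, 0.0001, 0.0, -0.0221, 0.0]]
resid [-0.0001 -0.     -0.    ]
```

Call:
servo_tool:
  plan:
    - [0.035,0.02,0,0,0,-0.022,0]
    - [0.035,0.02,0,0,0,-0.022,0]
    - [0.034,0.021,0,0,0,-0.022,0]
    - [0.034,0.021,0,0,0,-0.022,0]
    - [0.034,0.022,0,0,0,-0.022,0]
    - [0.033,0.022,0,0,0,-0.022,0]
    - [0.033,0.023,0,0,0,-0.022,0]
    - [0.033,0.023,0,0,0,-0.022,0]
    - [0.032,0.024,0,0,0,-0.022,0]
    - [0.032,0.024,0,0,0,-0.022,0]

```text
time: 1.15
eef_pos: [0.4964, 0.2263, 0.2422]
tcp_rot: [-0.0, 0.995, -0.105, -0.0]
force: [-0.2, -0.1, 0.2]
gripper_width: 1.003
```

Call:
servo_tool:
  plan:
    - [0,0,0,0,0,0,0]
    - [0,0,0,0,0,0,0]
    - [0,0,0,0,0,0,0]

```text
time: 1.45
eef_pos: [0.4954, 0.2283, 0.242]
tcp_rot: [0.0, 0.994, -0.105, -0.0]
force: [0.0, 0.5, 0.6]
gripper_width: 1.004
```

```bash
python3 - <<'E'
from h import *
im=grab('wrist','wA'); p,T,th,s=pose(); print(p,th,s['time'],im['eye'])
print('rel',T.T@(im['eye']-p), np.abs(T.T@att(im)-camrel()[1]).max())
plan(.50,.09,.24,-10,0.0,6)
E
```

```text
[0.49523375 0.22853416 0.24214549] -12.017198700816078 1.5 [0.56556223 0.21296976 0.37361419]
rel [ 0.07199358  0.00059323 -0.1314874 ] 0.0006875950183304637
from [0.4952 0.2285 0.2421] -12.02 w 1.005 F [ 0.6 -0.7 -0.2] t 1.5
[[0.0056, 0.0224, 0.0004, 0.0, 0.0, -0.0059, 0.0], [0.0054, 0.0225, 0.0003, 0.0, 0.0, -0.0059, 0.0], [0.0053, 0.0225, 0.0004, 0.0, 0.0, -0.0059, 0.0], [0.0052, 0.0225, 0.0003, 0.0, 0.0, -0.0059, 0.0], [0.0051, 0.0225, 0.0004, 0.0, 0.0, -0.0059, 0.0], [0.0049, 0.0226, 0.0003, 0.0, 0.0, -0.0059, 0.0]]
resid [ 0.  0. -0.]
```

View pics/wA.png

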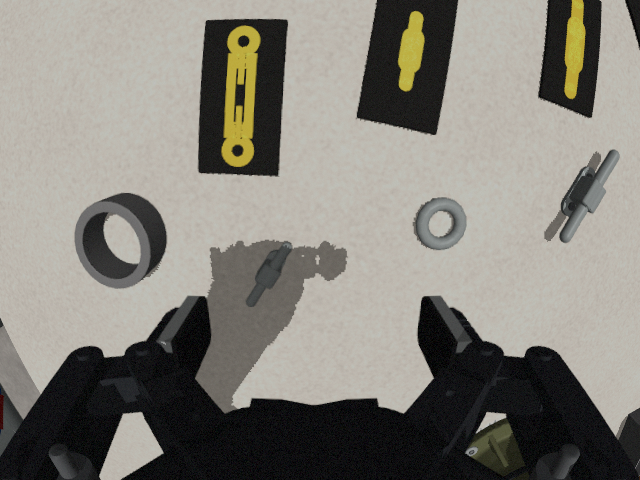

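Shows the turnbuckle mat (240,97), small-cleat mat (412,51), small cleat (269,272) in shadow and ring (440,223). I'll sweep right for the other views.

Call:
servo_tool:
  plan:
    - [0.009,0.04,0,0,0,0,0]
    - [0.009,0.04,0,0,0,0,0]
    - [0.009,0.04,0,0,0,0,0]
    - [0.009,0.04,0,0,0,0,0]
    - [0.009,0.04,0,0,0,0,0]
    - [0,0,0,0,0,0,0]
    - [0,0,0,0,0,0,0]
    - [0,0,0,0,0,0,0]

```text
time: 2.3
eef_pos: [0.4978, 0.024, 0.2423]
tcp_rot: [-0.0, 0.995, -0.104, -0.0]
force: [-0.5, 0.9, 0.7]
gripper_width: 1.006
```

```bash
python3 - <<'E'
from h import *
im=grab('wrist','wB'); p,T,th,s=pose(); print(p,th,s['time'],im['eye'])
E
```

```text
[0.49782879 0.02413987 0.24216982] -11.965935110727909 2.35 [0.56797834 0.00875603 0.37381473]
```

Call:
servo_tool:
  plan:
    - [0.009,0.04,0,0,0,0,0]
    - [0.009,0.04,0,0,0,0,0]
    - [0.009,0.04,0,0,0,0,0]
    - [0.009,0.04,0,0,0,0,0]
    - [0,0.02,0,0,0,0,0]
    - [0,0,0,0,0,0,0]
    - [0,0,0,0,0,0,0]
    - [0,0,0,0,0,0,0]

```text
time: 3.15
eef_pos: [0.4958, -0.1594, 0.2422]
tcp_rot: [-0.0, 0.995, -0.104, -0.0]
force: [-0.6, 0.7, -0.7]
gripper_width: 1.004
```

```bash
python3 - <<'E'
from h import *
im=grab('wrist','wC'); p,T,th,s=pose(); print(p,th,s['time'],im['eye'])
E
```

```text
[ 0.49580397 -0.15943046  0.2423161 ] -11.961912814211251 3.2 [ 0.56598427 -0.17463857  0.37381642]
```

View pics/wB.png

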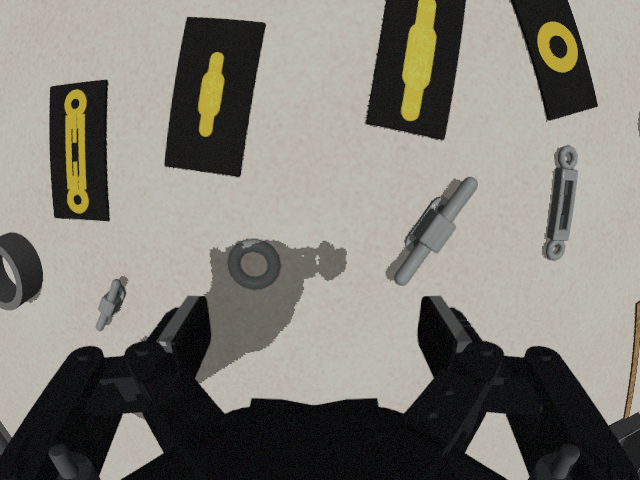

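View pics/wC.png

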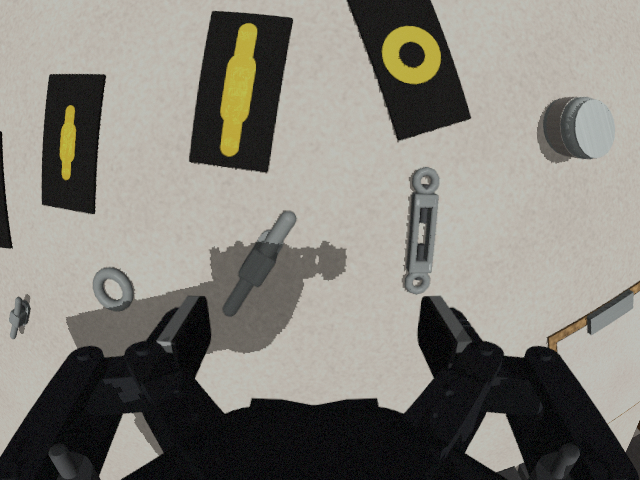

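Both views show all four mats and pieces: in wC, large cleat (260,265), turnbuckle (421,230), ring mat (411,55), large mat (239,90). Now I measure them precisely.

```bash
cat > meas.py <<'E'
from h import *
O=dict(mT=(.613,.278),mS=(.625,.102),mL=(.621,-.107),mR=(.622,-.2855),S=(.431,.29),R=(.445,.113),L=(.445,-.086),T=(.4375,-.257))
def ang(q):
    (c,(w,h),a)=cv2.minAreaRect((q*1000).astype(np.float32)); 
    if w<h: a+=90; w,h=h,w
    ev,V=np.linalg.eigh(np.cov(q.T)); pa=np.degrees(np.arctan2(V[1,1],V[0,1]))
    n=lambda x:(x+90)%180-90
    return np.round(c,1),round(w,1),round(h,1),'rect',round(n(a),1),'pca',round(n(pa),1)
def lines(tag,fish,keys=None):
    im=load(tag); C=cloud(im,fish); P=im['pixels'].astype(int); ok=np.array(im['depth'])>0
    yel=((P[...,0]-P[...,2])>50)
    v,u=np.mgrid[0:480,0:640].astype(float); D=ray(im,u,v,fish); e=np.array(im['eye'])
    for k,(x,y) in O.items():
        if keys and k not in keys: continue
        near=ok&(np.hypot(C[...,0]-x,C[...,1]-y)<.085)
        if k[0]=='m':
            m=near&yel
            if m.sum()<30: continue
            z=np.median(C[m][:,2]); G=e+D[m]*((.006-e[2])/D[m][:,2])[:,None]
            if np.any(u[m]<2)or np.any(u[m]>637)or np.any(v[m]<2): print(tag,k,'cut'); continue
            print(tag,k,m.sum(),'z',z.round(4),*ang(G[:,:2]),'mean',(G[:,:2].mean(0)*1000).round(1))
        else:
            m=near&(C[...,2]>.0055)&((P.max(-1)-P.min(-1))<40)&~yel&(C[...,2]<.06)&(np.hypot(C[...,0]-x,C[...,1]-y)<.08)
            m=cv2.morphologyEx(m.astype(np.uint8),cv2.MORPH_OPEN,np.ones((2,2)))
            nl,lab,st,cen=cv2.connectedComponentsWithStats(m)
            if nl<2: continue
            l=1+np.argmax(st[1:,4]); m=lab==l; q=C[m]
            if m.sum()<100: continue
            print(tag,k,m.sum(),'z',np.percentile(q[:,2],[50,90,97]).round(4),*ang(q[:,:2]),'mean',(q[:,:2].mean(0)*1000).round(1))
if __name__=='__main__':
    for t in 'ABC': lines('w'+t,True)
    lines('side0',False); lines('top0',False)
E
python3 meas.py
```

```text
wA mT 3639 z 0.0064 [615.1 276.5] 144.2 33.4 rect -15.7 pca -15.7 mean [614.3 276.7]
wA mS 1456 z 0.0064 [626.5 101. ] 87.8 23.9 rect -22.4 pca -21.8 mean [625.9 101.3]
wA mL cut
wA S 1053 z [0.0264 0.0283 0.0289] [471.4 260.1] 208.9 26.5 rect -33.8 pca -41.6 mean [432.6 287.3]
wA R 1580 z [0.0129 0.0144 0.015 ] [494.5 141.9] 200.0 57.7 rect 39.3 pca 43.6 mean [444.6 101.3]
wA L 2021 z [0.0323 0.0362 0.0368] [464.9  30.4] 398.1 124.1 rect 78.5 pca -61.0 mean [446.2 -86.8]
wB mT 2176 z 0.0063 [614.8 276.6] 144.2 33.0 rect -15.5 pca -15.5 mean [615.5 276.3]
wB mS 1490 z 0.0063 [626.4 101.3] 87.1 24.2 rect -21.5 pca -22.0 mean [626.2 101.3]
wB mL cut
wB mR 1307 z 0.0064 [ 622.9 -286.1] 61.4 60.5 rect -14.8 pca 79.8 mean [ 622.7 -285.3]
wB S 705 z [0.0255 0.0281 0.0287] [489.7 181. ] 377.2 29.6 rect -61.1 pca -54.3 mean [431.9 284.4]
wB R 1599 z [0.0128 0.0144 0.015 ] [495.8  74. ] 186.5 55.4 rect -25.6 pca -32.2 mean [444.7  98.2]
wB L 2809 z [0.0336 0.0362 0.0368] [492.  -82.5] 198.6 130.3 rect 17.0 pca -44.9 mean [447.5 -89.7]
wB T 2060 z [0.0128 0.0165 0.0172] [ 515.1 -168. ] 344.3 1
[... 1520 characters left out ...]
5.6 pca -15.7 mean [612.1 277.4]
top0 mS 214 z 0.0056 [624.4 101.9] 86.3 25.4 rect -21.6 pca -22.1 mean [624.3 101.9]
top0 mL 420 z 0.0055 [ 620.5 -109.4] 136.2 30.8 rect -20.8 pca -21.3 mean [ 620.2 -109.4]
top0 mR 328 z 0.0053 [ 620.1 -284.8] 60.5 60.1 rect 1.1 pca -34.4 mean [ 620.3 -285.1]
top0 S 149 z [0.024  0.0298 0.0317] [439.4 162.9] 327.0 55.3 rect -85.0 pca -71.1 mean [427.6 287.2]
top0 R 230 z [0.012  0.0163 0.019 ] [425.6  66.8] 126.6 55.8 rect 66.6 pca 80.7 mean [439.9  99.5]
top0 L 319 z [0.033  0.0381 0.0403] [436.8 -82.4] 152.9 52.0 rect -63.7 pca -46.1 mean [441.8 -91.3]
top0 T 378 z [0.0116 0.0173 0.0194] [ 461.5 -149.8] 270.4 136.9 rect 76.6 pca -13.8 mean [ 434.6 -264.1]
```

```bash
sed -i 's/l=1+np.argmax(st\[1:,4\]); m=lab==l; q=C\[m\]/l=1+np.argmax(st[1:,4]); zt={"S":.018,"L":.022,"T":.009,"R":.0075}[k]; m=(lab==l)\&near\&(C[...,2]>zt); q=C[m]/' meas.py; python3 meas.py | grep -v ' m'; sed -n '/l=1/p' meas.py
```

```text
l=1+np.argmax(st[1:,4]); zt={"S":.018,"L":.022,"T":.009,"R":.0075}[k]; m=(lab==l)&near&(C[...,2]>zt); q=C[m]
```

```bash
python3 - <<'E'
from h import *
# orthophoto-ish scatter at L,T,S,R from wB/wC clouds: blank raster 1mm
tiles=[]
for tag,ks in (('wB','LTRS'),('wC','LTRS')):
    im=load(tag); C=cloud(im,True); ok=im['depth']>0; row=[]
    for x,y in [(.445,-.09),(.4375,-.26),(.445,.1),(.431,.285)]:
        t=np.zeros((180,180),np.uint8)
        m=ok&(abs(C[...,0]-x)<.089)&(abs(C[...,1]-y)<.089)
        q=C[m]; t[(90-(q[:,0]-x)*1000).astype(int),(90-(q[:,1]-y)*1000).astype(int)]=np.clip(q[:,2]*1000*6+30,0,255)
        row.append(t)
    tiles.append(np.hstack(row))
cv2.imwrite('pics/ras.png',np.vstack(tiles))
E
```

```text
(no output)
```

View pics/ras.png

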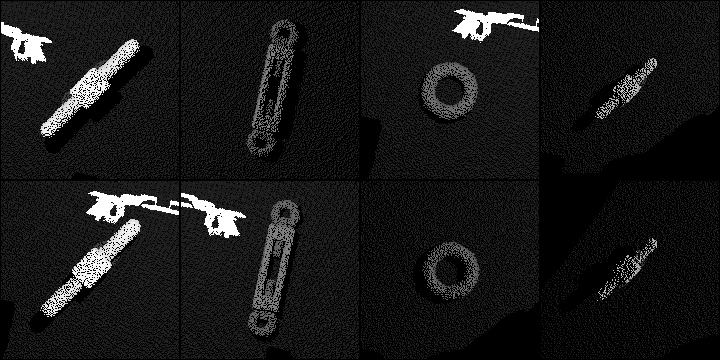

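```bash
python3 meas.py | grep -E '^[a-zA-Z0-9]+ [SRLT] '
```

```text
wA S 906 z [0.0267 0.0283 0.0289] [432.1 289. ] 82.7 20.4 rect -45.7 pca -45.1 mean [433.7 287.5]
wA R 1458 z [0.013  0.0145 0.015 ] [444.2 100.5] 56.0 55.2 rect 84.9 pca -83.1 mean [445.3 101.8]
wA L 1522 z [0.0338 0.0363 0.0369] [446.  -89.6] 132.1 28.0 rect -44.2 pca -45.2 mean [446.6 -85.4]
wB S 533 z [0.0264 0.0282 0.0287] [431.2 287.4] 82.5 17.9 rect -46.4 pca -45.3 mean [433.2 285. ]
wB R 1467 z [0.013  0.0144 0.015 ] [443.8  99.5] 55.4 54.3 rect -28.5 pca -34.8 mean [445.1  98.8]
wB L 2301 z [0.0342 0.0363 0.0369] [446.5 -89.9] 132.8 26.0 rect -46.0 pca -45.3 mean [448.4 -89.5]
wB T 1777 z [0.0136 0.0165 0.0172] [ 438.9 -263.5] 138.2 28.3 rect -12.1 pca -12.1 mean [ 441.  -262.4]
wC S 307 z [0.0256 0.028  0.0284] [429.9 287.9] 83.4 16.9 rect -47.8 pca -44.9 mean [432.8 283.6]
wC R 947 z [0.0127 0.0142 0.0148] [443.   98.1] 55.2 53.1 rect -32.8 pca -53.7 mean [444.7  96. ]
wC L 2119 z [0.0345 0.0364 0.0369] [446.6 -91.5] 132.2 26.1 rect -46.3 pca -45.3 mean [450. -95.]
wC T 2476 z [0.0142 0.0166 0.0171] [ 439.2 -264.4] 137.4 28.1 rect -12.1 pca -12.1 mean [ 442.7 -264. ]
side0 S 271 z [0.025  0.0275 0.0287] [430.1 291.7] 78.8 21.5 rect -47.5 pca -44.7 mean [430.4 293.9]
side0 R 248 z [0.0113 0.0136 0.0149] [441.5 105.4] 55.1 50.5 rect 56.4 pca 48.8 mean [442.6 106.1]
side0 L 349 z [0.0314 0.0352 0.0366] [444.1 -86.9] 128.0 28.3 rect -46.4 pca -45.3 mean [444.1 -83.4]
side0 T 224 z [0.012  0.0152 0.0165] [ 436.3 -260. ] 133.2 30.1 rect -11.8 pca -12.4 mean [ 435.9 -259.2]
top0 R 175 z [0.0133 0.0167 0.0194] [441.  101.1] 54.0 50.2 rect -43.4 pca -46.4 mean [441.3 101.4]
top0 L 246 z [0.0342 0.0383 0.0405] [443.8 -89.4] 130.0 21.7 rect -45.6 pca -45.4 mean [443.4 -89.6]
top0 T 251 z [0.0138 0.0182 0.0196] [ 436.1 -262.4] 134.2 26.6 rect -12.7 pca -12.3 mean [ 435.8 -262.7]
```

```bash
cat >> h.py <<'E'
def tips(tag,p,T):
    im=load(tag); C=cloud(im,True); ok=im['depth']>0; q=(C[ok]-p)@T
    m=(abs(q[:,0])<.03)&(abs(q[:,1])<.07)&(q[:,2]>-.03)&(q[:,2]<.04)&(C[ok][:,2]>.05)
    q=q[m]
    for s in (-1,1):
        w=q[q[:,1]*s>0]; 
        if len(w)>20: print('tip',s,'zmax',np.percentile(w[:,2],[90,97,99.5]).round(4),'|y|min',np.percentile(abs(w[:,1]),[1,5]).round(4),'x',np.percentile(w[:,0],[2,98]).round(4))
E
python3 - <<'E'
from h import *
im=load('wC'); 
p,T,th,s=pose(); tips('wC',p,T)
plan(.4465,-.090,.13,-45.3,0.3,10)
E
```

```text
tip -1 zmax [-0.0072 -0.0042 -0.0026] |y|min [0.0418 0.042 ] x [-0.0107  0.0108]
tip 1 zmax [-0.0075 -0.0042 -0.0022] |y|min [0.0426 0.0428] x [-0.0108  0.0107]
from [ 0.4958 -0.1594  0.2423] -11.96 w 0.999 F [ 1.2 -0.3  0.1] t 3.2
[[-0.0063, -0.0058, 0.0112, -0.0, -0.0, 0.0582, 0.3], [-0.0066, -0.0054, 0.0112, -0.0, -0.0, 0.0582, 0.3], [-0.0069, -0.005, 0.0112, -0.0, -0.0, 0.0582, 0.3], [-0.0072, -0.0046, 0.0112, -0.0, -0.0, 0.0582, 0.3], [-0.0074, -0.0042, 0.0113, -0.0, -0.0, 0.0582, 0.3], [-0.0076, -0.0037, 0.0112, -0.0, -0.0, 0.0582, 0.3], [-0.0079, -0.0033, 0.0113, -0.0, -0.0, 0.0582, 0.3], [-0.008, -0.0028, 0.0112, -0.0, -0.0, 0.0582, 0.3], [-0.0082, -0.0023, 0.0113, -0.0, -0.0, 0.0582, 0.3], [-0.0083, -0.0019, 0.0112, -0.0, -0.0, 0.0582, 0.3]]
resid [ 0. -0. -0.]
```

Call:
servo_tool:
  plan:
    - [-0.006,-0.006,0.011,0,0,0.058,0.3]
    - [-0.007,-0.005,0.011,0,0,0.058,0.3]
    - [-0.007,-0.005,0.011,0,0,0.058,0.3]
    - [-0.007,-0.005,0.011,0,0,0.058,0.3]
    - [-0.007,-0.004,0.011,0,0,0.058,0.3]
    - [-0.008,-0.004,0.011,0,0,0.058,0.3]
    - [-0.008,-0.003,0.011,0,0,0.058,0.3]
    - [-0.008,-0.003,0.011,0,0,0.058,0.3]
    - [-0.008,-0.002,0.012,0,0,0.058,0.3]
    - [-0.008,-0.002,0.012,0,0,0.059,0.3]

```text
time: 4.2
eef_pos: [0.4464, -0.0902, 0.13]
tcp_rot: [-0.0, 0.923, -0.386, 0.0]
force: [0.6, 0.0, -0.0]
gripper_width: 0.705
```

Call:
servo_tool:
  plan:
    - [0,0,0,0,0,0,0.3]
    - [0,0,0,0,0,0,0.3]
    - [0,0,0,0,0,0,0.3]

```text
time: 4.5
eef_pos: [0.4471, -0.0914, 0.1313]
tcp_rot: [-0.0, 0.923, -0.385, 0.001]
force: [0.4, 0.0, 0.8]
gripper_width: 0.699
```

```bash
python3 - <<'E'
from h import *
grab('wrist','wD'); p,T,th,s=pose(); tips('wD',p,T); print(p,th,s['gripper_width'],s['time'])
import meas; meas.lines('wD',True)
plan(.4465,-.090,.06,-45.3,0.3,3)
E
```

```text
tip -1 zmax [-0.0013  0.0027  0.0053] |y|min [0.0289 0.0291] x [-0.0104  0.0111]
tip 1 zmax [-0.0012  0.0024  0.005 ] |y|min [0.0301 0.0302] x [-0.0104  0.0111]
[ 0.44700557 -0.09146653  0.13118538] -45.30559921813696 0.7009291238526509 4.55
wD mT cut
wD mS 1177 z 0.0063 [626.5 101.6] 86.9 24.0 rect -22.4 pca -21.9 mean [626.4 101.2]
wD mL cut
wD L 5088 z [0.0345 0.0363 0.0368] [446.  -91.8] 130.7 25.0 rect -45.9 pca -45.5 mean [449.6 -94.8]
wD T 4921 z [0.0139 0.0165 0.0171] [ 437.9 -263.4] 137.4 29.2 rect -11.9 pca -11.7 mean [ 439.2 -262.3]
from [ 0.447  -0.0915  0.1312] -45.31 w 0.701 F [ 0.2  0.3 -0.1] t 4.55
[[-0.0005, -0.0002, 0.0237, -0.0002, -0.0003, -0.0, 0.3], [-0.0005, -0.0002, 0.0237, -0.0002, -0.0003, -0.0, 0.3], [-0.0004, -0.0002, 0.0238, -0.0002, -0.0003, -0.0, 0.3]]
resid [-0.      0.0001  0.    ]
```

View pics/wD.png

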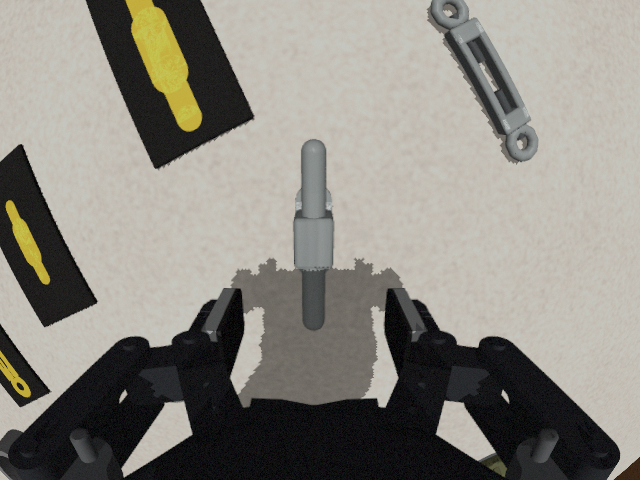

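Pads straddle the large cleat symmetrically: the bar is at column 313 and the pads at 240 and 388. Descending to grasp.

Call:
servo_tool:
  plan:
    - [-0.001,0,0.03,0,0,0,0.3]
    - [0,0,0.03,0,0,0,0.3]
    - [0,0,0.025,0,0,0,0.3]
    - [0,0,0.015,0,0,0,0.3]
    - [0,0,0.009,0,0,0,0.3]
    - [0,0,0.003,0,0,0,0.3]
    - [0,0,0,0,0,0,0.3]
    - [0,0,0,0,0,0,0.3]

```text
time: 5.35
eef_pos: [0.4465, -0.0908, 0.0194]
tcp_rot: [-0.0, 0.923, -0.386, 0.001]
force: [-0.3, 0.7, 0.9]
gripper_width: 0.698
```

Call:
servo_tool:
  plan:
    - [0,0,0,0,0,0,0.5]
    - [0,0,0,0,0,0,0.6]
    - [0,0,0,0,0,0,0.7]
    - [0,0,0,0,0,0,0.8]
    - [0,0,0,0,0,0,0.9]
    - [0,0,0,0,0,0,1]
    - [0,0,0,0,0,0,1]
    - [0,0,0,0,0,0,1]

```text
time: 6.15
eef_pos: [0.4463, -0.0906, 0.019]
tcp_rot: [-0.0, 0.923, -0.386, 0.001]
force: [-0.5, 2.9, 4.2]
gripper_width: 0.295
```

Call:
servo_tool:
  plan:
    - [0,0,-0.01,0,0,0,1]
    - [0,0,-0.02,0,0,0,1]
    - [0,0,-0.03,0,0,0,1]
    - [0,0,-0.02,0,0,0,1]
    - [0,0,0,0,0,0,1]

```text
time: 6.65
eef_pos: [0.4469, -0.0909, 0.101]
tcp_rot: [-0.001, 0.923, -0.386, 0.002]
force: [0.1, 0.6, -3.0]
gripper_width: 0.298
```

```bash
python3 - <<'E'
from h import *
plan(.622,-.1095,.10,-21.4,1,10)
E
```

```text
from [ 0.4469 -0.0909  0.101 ] -45.37 w 0.298 F [ 0.1  0.6 -3. ] t 6.65
[[0.0136, -0.0112, 0.0002, -0.0002, -0.0003, -0.0418, 1], [0.0141, -0.0106, 0.0002, -0.0002, -0.0003, -0.0418, 1], [0.0145, -0.01, 0.0001, -0.0002, -0.0003, -0.0418, 1], [0.0149, -0.0093, 0.0001, -0.0002, -0.0003, -0.0418, 1], [0.0153, -0.0087, 0.0001, -0.0002, -0.0003, -0.0418, 1], [0.0157, -0.0081, 0.0001, -0.0002, -0.0003, -0.0418, 1], [0.016, -0.0074, 0.0001, -0.0002, -0.0003, -0.0418, 1], [0.0163, -0.0068, 0.0002, -0.0002, -0.0003, -0.0418, 1], [0.0165, -0.006, 0.0001, -0.0002, -0.0003, -0.0418, 1], [0.0167, -0.0054, 0.0002, -0.0002, -0.0003, -0.0418, 1]]
resid [ 0. -0.  0.]
```

Call:
servo_tool:
  plan:
    - [0.0136,-0.0112,0,0,0,-0.042,1]
    - [0.0141,-0.0106,0,0,0,-0.042,1]
    - [0.0145,-0.01,0,0,0,-0.042,1]
    - [0.0149,-0.0093,0,0,0,-0.042,1]
    - [0.0153,-0.0087,0,0,0,-0.042,1]
    - [0.0157,-0.0081,0,0,0,-0.042,1]
    - [0.016,-0.0074,0,0,0,-0.042,1]
    - [0.0163,-0.0068,0,0,0,-0.042,1]
    - [0.0165,-0.006,0,0,0,-0.042,1]
    - [0.0167,-0.0054,0,0,0,-0.042,1]

```text
time: 7.65
eef_pos: [0.6203, -0.1092, 0.0954]
tcp_rot: [0.0, 0.983, -0.184, -0.002]
force: [0.5, -1.0, -3.6]
gripper_width: 0.299
```

Call:
servo_tool:
  plan:
    - [0,0,0,0,0,0,1]
    - [0,0,0,0,0,0,1]
    - [0,0,0,0,0,0,1]

```text
time: 7.95
eef_pos: [0.6199, -0.1092, 0.097]
tcp_rot: [0.0, 0.983, -0.185, -0.001]
force: [0.7, 0.5, -2.5]
gripper_width: 0.293
```

```bash
python3 - <<'E'
from h import *
grab('wrist','wE'); 
plan(.622,-.1097,.025,-21.4,1,5)
p,T,th,s=pose();print(R.from_matrix(toolR(np.radians(th)).T@T).as_rotvec())
im=load('wE'); C=cloud(im,True); ok=im['depth']>0
q=(C-p)@T
m=ok&(abs(q[...,0])<.08)&(abs(q[...,1])<.012)&(q[...,2]>-.03)&(q[...,2]<.03)
w=q[m]; print('held x range',np.percentile(w[:,0],[0.5,99.5]),'z',np.percentile(w[:,2],[1,50,99]))
f=w[abs(w[:,1])<.003]; print('tilt z vs x',np.polyfit(f[f[:,2]<0.0][:,0],f[f[:,2]<0.0][:,2],1))
print('yaw',np.polyfit(w[:,0],w[:,1],1))
E
```

```text
from [ 0.6201 -0.1092  0.0976] -21.32 w 0.291 F [ 0.1  0.3 -3.5] t 8.0
[[0.0004, -0.0, 0.0145, 0.0001, 0.0002, 0.0003, 1], [0.0004, -0.0001, 0.0145, 0.0001, 0.0002, 0.0003, 1], [0.0004, -0.0, 0.0145, 0.0001, 0.0002, 0.0003, 1], [0.0004, -0.0001, 0.0145, 0.0001, 0.0002, 0.0003, 1], [0.0004, -0.0, 0.0146, 0.0001, 0.0002, 0.0003, 1]]
resid [ 0. -0.  0.]
[-4.43242571e-04 -1.24681306e-03 -2.76320353e-07]
held x range [-0.03509498  0.06534685] z [-0.01766246 -0.01468501  0.01402892]
tilt z vs x [ 0.00764399 -0.01522493]
yaw [8.81681247e-03 2.57267631e-05]
```

View pics/wE.png

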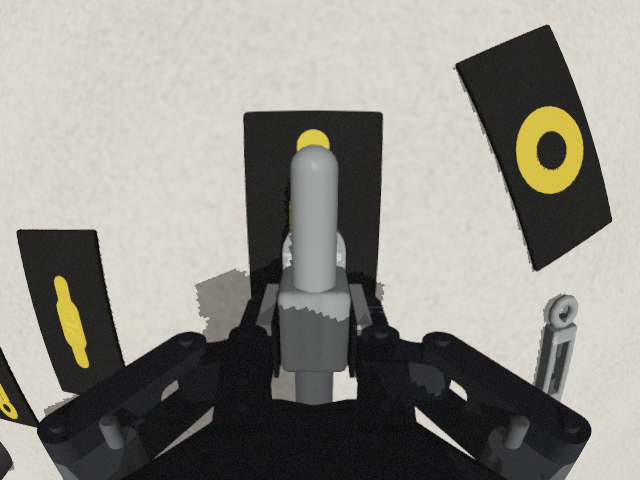

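Held cleat is level and centred over its mat, with the end at (314,150). Lowering it.

Call:
servo_tool:
  plan:
    - [0.001,0,0.02,0,0,0,1]
    - [0.001,0,0.02,0,0,0,1]
    - [0,0,0.015,0,0,0,1]
    - [0,0,0.008,0,0,0,1]
    - [0,0,0.004,0,0,0,1]
    - [0,0,0,0,0,0,1]
    - [0,0,0,0,0,0,1]
    - [0,0,0,0,0,0,1]

```text
time: 8.8
eef_pos: [0.6233, -0.11, 0.0324]
tcp_rot: [-0.0, 0.983, -0.185, 0.001]
force: [0.7, -1.0, -3.0]
gripper_width: 0.3
```

```bash
python3 - <<'E'
from h import *
for i in range(3): plan(.622,-.1097,.0245,-21.4,1,1)
E
```

```text
from [ 0.6233 -0.11    0.0324] -21.29 w 0.3 F [ 0.7 -1.  -3. ] t 8.8
[[-0.0014, 0.0002, 0.0079, -0.0004, -0.0016, 0.0018, 1]]
resid [ 0. -0. -0.]
from [ 0.6233 -0.11    0.0324] -21.29 w 0.3 F [ 0.7 -1.  -3. ] t 8.8
[[-0.0014, 0.0002, 0.0079, -0.0004, -0.0016, 0.0018, 1]]
resid [ 0. -0. -0.]
from [ 0.6233 -0.11    0.0324] -21.29 w 0.3 F [ 0.7 -1.  -3. ] t 8.8
[[-0.0014, 0.0002, 0.0079, -0.0004, -0.0016, 0.0018, 1]]
resid [ 0. -0. -0.]
```

Call:
servo_tool:
  plan:
    - [-0.001,0,0.003,0,0,0,1]
    - [0,0,0.002,0,0,0,1]
    - [0,0,0.001,0,0,0,1]
    - [0,0,0.001,0,0,0,1]
    - [0,0,0,0,0,0,1]
    - [0,0,0,0,0,0,1]

```text
time: 9.4
eef_pos: [0.6219, -0.1097, 0.025]
tcp_rot: [0.0, 0.983, -0.185, 0.0]
force: [-3.4, 0.6, 3.4]
gripper_width: 0.297
```

Call:
servo_tool:
  plan:
    - [0,0,0.001,0,0,0,1]
    - [0,0,0,0,0,0,1]
    - [0,0,0,0,0,0,1]

```text
time: 9.7
eef_pos: [0.622, -0.1097, 0.0251]
tcp_rot: [0.0, 0.983, -0.185, 0.0]
force: [-6.7, 3.5, 9.0]
gripper_width: 0.298
```

Call:
servo_tool:
  plan:
    - [0,0,-0.001,0,0,0,1]
    - [0,0,0,0,0,0,0.5]
    - [0,0,0,0,0,0,0.3]
    - [0,0,0,0,0,0,0.3]
    - [0,0,-0.01,0,0,0,0.3]
    - [0,0,-0.03,0,0,0,0.3]
    - [0,0,-0.04,0,0,0,0.3]
    - [0,0,-0.04,0,0,0,0.3]
    - [-0.02,0,-0.03,0,0,0,0.3]
    - [-0.02,0,0,0,0,0,0.3]

```text
time: 10.7
eef_pos: [0.5864, -0.0955, 0.1812]
tcp_rot: [-0.0, 0.983, -0.185, 0.005]
force: [-0.3, 0.4, -0.4]
gripper_width: 0.701
```

Call:
servo_tool:
  plan:
    - [-0.02,0,0,0,0,0,0.3]
    - [-0.02,0,0,0,0,0,0.3]
    - [0,0,0,0,0,0,0.3]
    - [0,0,0,0,0,0,0.3]

```text
time: 11.1
eef_pos: [0.5475, -0.0805, 0.1755]
tcp_rot: [-0.0, 0.983, -0.185, 0.001]
force: [0.7, 0.0, 0.3]
gripper_width: 0.705
```

```bash
python3 - <<'E'
from h import *
grab('wrist','wF');import meas; meas.O['L']=(.622,-.11); meas.lines('wF',True)
plan(.4325,.286,.13,-45.2,0.3,10)
E
```

```text
wF mT cut
wF mS 1448 z 0.0063 [626.4 101.3] 86.7 24.3 rect -21.5 pca -21.9 mean [627.1 101. ]
wF mL 291 z 0.0062 [ 622.3 -110.2] 122.5 29.0 rect -21.2 pca -20.8 mean [ 625.8 -111.3]
wF mR 2545 z 0.0065 [ 622.8 -286.3] 61.3 60.7 rect -22.6 pca 52.9 mean [ 622.8 -285.1]
wF L 4332 z [0.0405 0.0424 0.0429] [ 621.2 -109.9] 132.6 25.6 rect -21.1 pca -21.5 mean [ 621.1 -110.1]
wF T 2718 z [0.0133 0.0164 0.017 ] [ 439.1 -263.4] 139.0 29.3 rect -12.6 pca -12.0 mean [ 444.6 -263.6]
from [ 0.5477 -0.0806  0.1751] -21.29 w 0.706 F [-0.8 -1.3  0.3] t 11.15
[[-0.0241, -0.03, 0.0045, -0.0001, -0.0001, 0.0417, 0.3], [-0.0253, -0.0289, 0.0045, -0.0001, -0.0001, 0.0417, 0.3], [-0.0265, -0.0279, 0.0045, -0.0001, -0.0001, 0.0417, 0.3], [-0.0276, -0.0267, 0.0045, -0.0001, -0.0001, 0.0417, 0.3], [-0.0287, -0.0256, 0.0045, -0.0001, -0.0001, 0.0417, 0.3], [-0.0297, -0.0243, 0.0045, -0.0001, -0.0001, 0.0417, 0.3], [-0.0307, -0.0231, 0.0045, -0.0001, -0.0001, 0.0417, 0.3], [-0.0316, -0.0218, 0.0045, -0.0001, -0.0001, 0.0417, 0.3], [-0.0325, -0.0205, 0.0044, -0.0001, -0.0001, 0.0417, 0.3], [-0.0334, -0.019, 0.0045, -0.0001, -0.0001, 0.0417, 0.3]]
resid [0. 0. 0.]
```

View pics/wF.png

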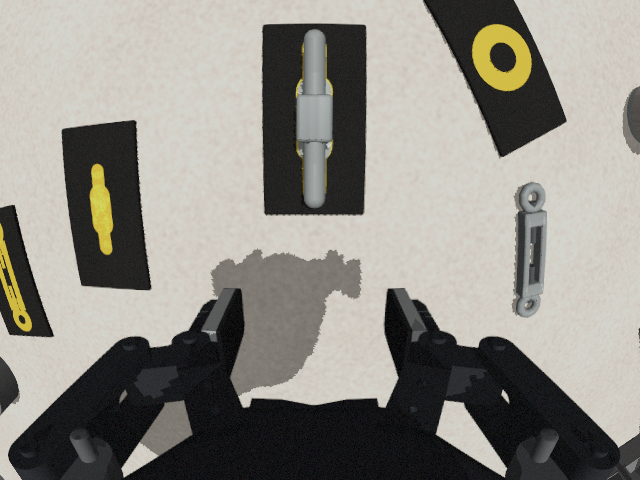

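The large cleat lies on its silhouette at about (315,118): centre within 1 mm, yaw within 0.3°, top at 42 mm. Next is the small cleat.

Call:
servo_tool:
  plan:
    - [-0.0241,-0.03,0.0045,0,0,0.0417,0.3]
    - [-0.0253,-0.0289,0.0045,0,0,0.0417,0.3]
    - [-0.0265,-0.0279,0.0045,0,0,0.0417,0.3]
    - [-0.0276,-0.0267,0.0045,0,0,0.0417,0.3]
    - [-0.0287,-0.0256,0.0045,0,0,0.0417,0.3]
    - [-0.0297,-0.0243,0.0045,0,0,0.0417,0.3]
    - [-0.0307,-0.0231,0.0045,0,0,0.0417,0.3]
    - [-0.0316,-0.0218,0.0045,0,0,0.0417,0.3]
    - [-0.0325,-0.0205,0.0045,0,0,0.0417,0.3]
    - [-0.0334,-0.019,0.0045,0,0,0.0417,0.3]

```text
time: 12.15
eef_pos: [0.432, 0.2877, 0.1292]
tcp_rot: [0.0, 0.923, -0.385, 0.0]
force: [0.4, 0.6, 0.5]
gripper_width: 0.702
```

Call:
servo_tool:
  plan:
    - [0,0,0,0,0,0,0.3]
    - [0,0,0,0,0,0,0.3]
    - [0,0,0,0,0,0,0.3]

```text
time: 12.45
eef_pos: [0.4326, 0.2856, 0.1294]
tcp_rot: [0.0, 0.923, -0.384, 0.0]
force: [0.0, 0.3, 0.3]
gripper_width: 0.699
```

```bash
python3 - <<'E'
from h import *
grab('wrist','wG');import meas; meas.lines('wG',True,['S','mT','mS'])
plan(.432,.2887,.017,-45.2,0.3,6)
E
```

```text
wG mT cut
wG S 2171 z [0.0268 0.0283 0.0288] [431.8 289.3] 82.3 18.1 rect -46.0 pca -45.3 mean [433.1 287.9]
from [0.4327 0.2854 0.1295] -45.25 w 0.699 F [-0.2 -0.3 -0.1] t 12.5
[[-0.0005, -0.0003, 0.0187, -0.0, -0.0001, -0.0001, 0.3], [-0.0005, -0.0003, 0.0188, -0.0, -0.0001, -0.0001, 0.3], [-0.0005, -0.0003, 0.0187, -0.0, -0.0001, -0.0001, 0.3], [-0.0004, -0.0003, 0.0188, -0.0, -0.0001, -0.0001, 0.3], [-0.0005, -0.0003, 0.0187, -0.0, -0.0001, -0.0001, 0.3], [-0.0004, -0.0003, 0.0188, -0.0, -0.0001, -0.0001, 0.3]]
resid [-0.  0.  0.]
```

View pics/wG.png

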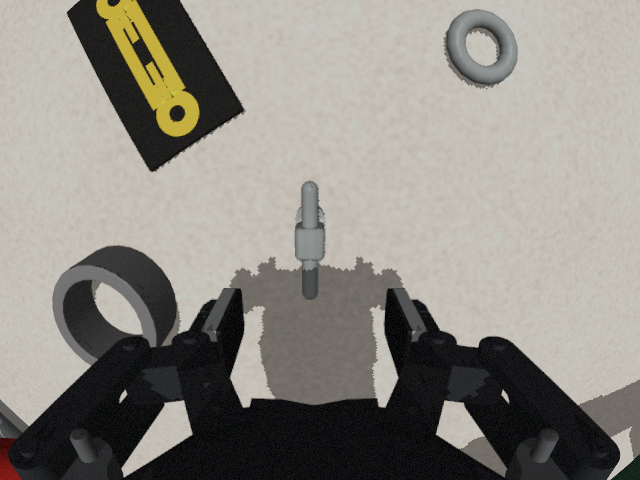

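Small cleat's middle block is at (310,242), between the pads; tape roll is well clear at (115,300). Descending.

Call:
servo_tool:
  plan:
    - [-0.0028,-0.0018,0.03,0,0,0,0.3]
    - [0,0,0.03,0,0,0,0.3]
    - [0,0,0.025,0,0,0,0.3]
    - [0,0,0.015,0,0,0,0.3]
    - [0,0,0.009,0,0,0,0.3]
    - [0,0,0.003,0,0,0,0.3]
    - [0,0,0,0,0,0,0.3]
    - [0,0,0,0,0,0,0.3]

```text
time: 13.3
eef_pos: [0.432, 0.2899, 0.0186]
tcp_rot: [-0.001, 0.923, -0.384, 0.0]
force: [0.3, -0.7, 0.9]
gripper_width: 0.701
```

Call:
servo_tool:
  plan:
    - [0,0,0,0,0,0,0.5]
    - [0,0,0,0,0,0,0.6]
    - [0,0,0,0,0,0,0.7]
    - [0,0,0,0,0,0,0.8]
    - [0,0,0,0,0,0,0.9]
    - [0,0,0,0,0,0,1]
    - [0,0,0,0,0,0,1]
    - [0,0,0,0,0,0,1]

```text
time: 14.1
eef_pos: [0.4316, 0.2896, 0.0178]
tcp_rot: [-0.0, 0.923, -0.384, 0.0]
force: [-0.8, 1.1, 4.8]
gripper_width: 0.218
```

Call:
servo_tool:
  plan:
    - [0,0,-0.01,0,0,0,1]
    - [0,0,-0.02,0,0,0,1]
    - [0,0,-0.03,0,0,0,1]
    - [0,0,-0.02,0,0,0,1]
    - [0,0,0,0,0,0,1]
    - [0,0,0,0,0,0,1]

```text
time: 14.7
eef_pos: [0.431, 0.2892, 0.0969]
tcp_rot: [0.0, 0.923, -0.384, -0.0]
force: [-0.4, -0.5, -2.2]
gripper_width: 0.217
```

```bash
python3 - <<'E'
from h import *
plan(.6264,.1013,.10,-21.9,1,10)
E
```

```text
from [0.431  0.2892 0.0969] -45.21 w 0.217 F [-0.4 -0.5 -2.2] t 14.7
[[0.0271, -0.0006, -0.0003, 0.0001, 0.0001, -0.0407, 1], [0.0271, 0.0005, -0.0003, 0.0001, 0.0001, -0.0407, 1], [0.0271, 0.0016, -0.0003, 0.0001, 0.0001, -0.0407, 1], [0.027, 0.0027, -0.0003, 0.0001, 0.0001, -0.0407, 1], [0.0268, 0.0038, -0.0003, 0.0001, 0.0001, -0.0407, 1], [0.0267, 0.0048, -0.0003, 0.0001, 0.0001, -0.0407, 1], [0.0264, 0.0059, -0.0004, 0.0001, 0.0001, -0.0407, 1], [0.0262, 0.007, -0.0003, 0.0001, 0.0001, -0.0407, 1], [0.0259, 0.0081, -0.0003, 0.0001, 0.0001, -0.0407, 1], [0.0255, 0.0091, -0.0004, 0.0001, 0.0001, -0.0407, 1]]
resid [-0.  0. -0.]
```

Call:
servo_tool:
  plan:
    - [0.0271,-0.0006,0,0,0,-0.0407,1]
    - [0.0271,0.0005,0,0,0,-0.0407,1]
    - [0.0271,0.0016,0,0,0,-0.0407,1]
    - [0.027,0.0027,0,0,0,-0.0407,1]
    - [0.0268,0.0038,0,0,0,-0.0407,1]
    - [0.0267,0.0048,0,0,0,-0.0407,1]
    - [0.0264,0.0059,0,0,0,-0.0407,1]
    - [0.0262,0.007,0,0,0,-0.0407,1]
    - [0.0259,0.0081,0,0,0,-0.0407,1]
    - [0.0255,0.0091,0,0,0,-0.0407,1]

```text
time: 15.7
eef_pos: [0.6265, 0.1003, 0.095]
tcp_rot: [0.001, 0.982, -0.189, -0.002]
force: [0.8, 1.1, 0.0]
gripper_width: 0.22
```

Call:
servo_tool:
  plan:
    - [0,0,0,0,0,0,1]
    - [0,0,0,0,0,0,1]
    - [0,0,0,0,0,0,1]

```text
time: 16.0
eef_pos: [0.626, 0.1017, 0.0961]
tcp_rot: [0.0, 0.982, -0.19, -0.001]
force: [0.5, -0.4, -0.5]
gripper_width: 0.222
```

```bash
cat >> h.py <<'E'
def held(tag,hw):
    p,T,th,s=pose(); im=load(tag); C=cloud(im,True); ok=im['depth']>0; q=(C-p)@T
    m=ok&(abs(q[...,0])<.09)&(abs(q[...,1])<hw)&(q[...,2]>-.03)&(q[...,2]<.03); w=q[m]
    print('held x',np.percentile(w[:,0],[.5,99,99.8]).round(4),'z',np.percentile(w[:,2],[1,50,99]).round(4),'yaw',np.polyfit(w[:,0],w[:,1],1).round(4))
E
python3 - <<'E'
from h import *
grab('wrist','wH'); held('wH',.011)
plan(.6264,.1013,.0235,-21.9,1,5)
E
```

```text
held x [-0.038   0.0404  0.0413] z [-0.0266 -0.0084  0.0132] yaw [0.0018 0.0003]
from [0.6261 0.1019 0.0966] -21.85 w 0.22 F [-0.9  0.2 -1.8] t 16.05
[[0.0001, 0.0001, 0.0146, 0.0001, 0.0002, 0.0002, 1], [0.0001, 0.0001, 0.0146, 0.0001, 0.0002, 0.0002, 1], [0.0001, 0.0001, 0.0146, 0.0001, 0.0002, 0.0002, 1], [0.0001, 0.0001, 0.0147, 0.0001, 0.0002, 0.0002, 1], [0.0001, 0.0, 0.0146, 0.0001, 0.0002, 0.0002, 1]]
resid [ 0. -0. -0.]
```

View pics/wH.png

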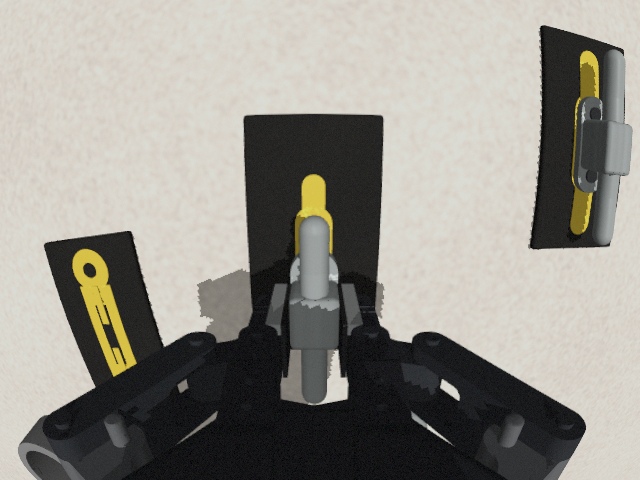

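Small cleat is held level and aligned with its silhouette. Lowering.

Call:
servo_tool:
  plan:
    - [0.0005,0,0.02,0,0,0,1]
    - [0,0,0.02,0,0,0,1]
    - [0,0,0.015,0,0,0,1]
    - [0,0,0.008,0,0,0,1]
    - [0,0,0.004,0,0,0,1]
    - [0,0,0,0,0,0,1]
    - [0,0,0,0,0,0,1]
    - [0,0,0,0,0,0,1]

```text
time: 16.85
eef_pos: [0.6278, 0.1014, 0.0313]
tcp_rot: [-0.0, 0.982, -0.19, 0.001]
force: [1.2, 0.8, -0.4]
gripper_width: 0.222
```

```bash
python3 - <<'E'
from h import *
plan(.6264,.1013,.0235,-21.9,1,1)
E
```

```text
from [0.6278 0.1014 0.0313] -21.87 w 0.222 F [ 1.2  0.8 -0.4] t 16.85
[[-0.0013, 0.0007, 0.0078, -0.0009, -0.0013, 0.0005, 1]]
resid [ 0.  0. -0.]
```

Call:
servo_tool:
  plan:
    - [-0.0007,0.0003,0.003,0,0,0,1]
    - [0,0,0.002,0,0,0,1]
    - [0,0,0.001,0,0,0,1]
    - [0,0,0.001,0,0,0,1]
    - [0,0,0,0,0,0,1]
    - [0,0,0,0,0,0,1]

```text
time: 17.45
eef_pos: [0.6266, 0.1012, 0.0238]
tcp_rot: [0.0, 0.982, -0.19, 0.0]
force: [-3.0, 0.4, 3.5]
gripper_width: 0.218
```

Call:
servo_tool:
  plan:
    - [0,0,0.001,0,0,0,1]
    - [0,0,0,0,0,0,1]
    - [0,0,0,0,0,0,1]

```text
time: 17.75
eef_pos: [0.6266, 0.1012, 0.0238]
tcp_rot: [0.0, 0.982, -0.19, 0.0]
force: [-6.4, 0.7, 8.2]
gripper_width: 0.22
```

Call:
servo_tool:
  plan:
    - [0,0,-0.001,0,0,0,1]
    - [0,0,0,0,0,0,0.5]
    - [0,0,0,0,0,0,0.3]
    - [0,0,0,0,0,0,0.3]
    - [0,0,-0.01,0,0,0,0.3]
    - [0,0,-0.03,0,0,0,0.3]
    - [0,0,-0.04,0,0,0,0.3]
    - [0,0,-0.04,0,0,0,0.3]
    - [-0.02,0,-0.03,0,0,0,0.3]
    - [-0.03,0,0,0,0,0,0.3]

```text
time: 18.75
eef_pos: [0.5823, 0.1199, 0.1798]
tcp_rot: [-0.002, 0.982, -0.19, 0.004]
force: [-0.1, 0.9, -0.1]
gripper_width: 0.701
```

Call:
servo_tool:
  plan:
    - [-0.03,0,0,0,0,0,0.3]
    - [0,0,0,0,0,0,0.3]
    - [0,0,0,0,0,0,0.3]
    - [0,0,0,0,0,0,0.3]

```text
time: 19.15
eef_pos: [0.5527, 0.1309, 0.1737]
tcp_rot: [-0.0, 0.982, -0.19, 0.0]
force: [0.2, -0.4, 0.1]
gripper_width: 0.701
```

```bash
python3 - <<'E'
from h import *
grab('wrist','wI');import meas; meas.O.update(L=(.622,-.11),S=(.626,.101)); meas.lines('wI',True)
plan(.439,-.2635,.13,-12.1,0.3,12)
E
```

```text
wI mT 3892 z 0.0064 [614.7 276.7] 144.6 33.9 rect -15.9 pca -15.7 mean [616.8 275.9]
wI mS 358 z 0.0065 [627.  101.2] 80.3 23.9 rect -21.7 pca -19.8 mean [627.3 103.5]
wI mL cut
wI mR cut
wI S 1893 z [0.0327 0.0343 0.0349] [626.5 100.5] 82.3 18.9 rect -22.2 pca -21.9 mean [626.  100.5]
wI R 914 z [0.0129 0.0143 0.0148] [450.8 109.4] 56.4 33.6 rect -37.0 pca -26.2 mean [452.5 113.2]
wI L 2819 z [0.0396 0.0423 0.0429] [ 611.7 -104.9] 111.1 26.8 rect -21.5 pca -20.6 mean [ 613.9 -102.3]
from [0.5528 0.1308 0.1734] -21.9 w 0.701 F [-0.2 -0.3  0.3] t 19.2
[[0.0035, 0.034, 0.0036, 0.0, -0.0, -0.0143, 0.3], [0.003, 0.0341, 0.0036, 0.0, -0.0, -0.0143, 0.3], [0.0025, 0.0341, 0.0036, 0.0, -0.0, -0.0143, 0.3], [0.002, 0.0341, 0.0036, 0.0, -0.0, -0.0143, 0.3], [0.0015, 0.0342, 0.0036, 0.0, -0.0, -0.0143, 0.3], [0.001, 0.0342, 0.0036, 0.0, -0.0, -0.0143, 0.3], [0.0005, 0.0342, 0.0036, 0.0, -0.0, -0.0143, 0.3], [0.0, 0.0342, 0.0037, 0.0, -0.0, -0.0143, 0.3], [-0.0004, 0.0342, 0.0036, 0.0, -0.0, -0.0143, 0.3], [-0.0009, 0.0342, 0.0037, 0.0, -0.0, -0.0143, 0.3]]
[[-0.0014, 0.0342, 0.0036, 0.0, -0.0, -0.0143, 0.3], [-0.002, 0.0341, 0.0037, 0.0, -0.0, -0.0143, 0.3]]
resid [0. 0. 0.]
```

View pics/wI.png

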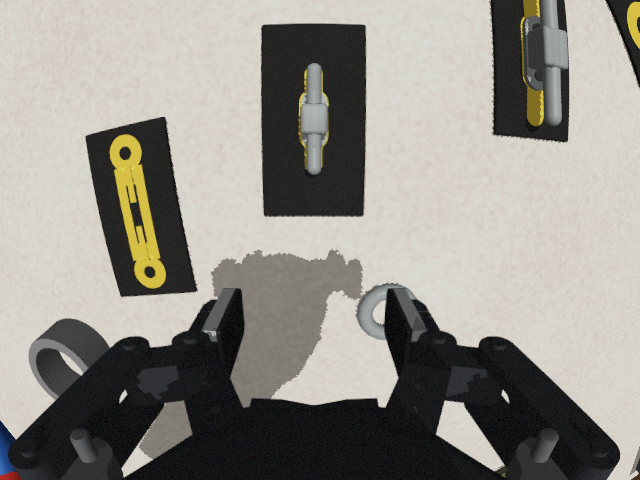

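The small cleat is on its silhouette at (314,118), within 1 mm. Now the turnbuckle.

Call:
servo_tool:
  plan:
    - [0.0035,0.034,0.0036,0,0,-0.0143,0.3]
    - [0.003,0.0341,0.0036,0,0,-0.0143,0.3]
    - [0.0025,0.0341,0.0036,0,0,-0.0143,0.3]
    - [0.002,0.0341,0.0036,0,0,-0.0143,0.3]
    - [0.0015,0.0342,0.0036,0,0,-0.0143,0.3]
    - [0.001,0.0342,0.0036,0,0,-0.0143,0.3]
    - [0.0005,0.0342,0.0036,0,0,-0.0143,0.3]
    - [0,0.0342,0.0036,0,0,-0.0143,0.3]
    - [-0.0004,0.0342,0.0036,0,0,-0.0143,0.3]
    - [-0.0009,0.0342,0.0036,0,0,-0.0143,0.3]

```text
time: 20.2
eef_pos: [0.4573, -0.1995, 0.1372]
tcp_rot: [0.0, 0.993, -0.119, -0.0]
force: [0.6, -0.9, -0.5]
gripper_width: 0.702
```

Call:
servo_tool:
  plan:
    - [-0.0014,0.0342,0.0036,0,0,-0.0143,0.3]
    - [-0.002,0.0341,0.0036,0,0,-0.0143,0.3]
    - [0,0,0,0,0,0,0.3]
    - [0,0,0,0,0,0,0.3]
    - [0,0,0,0,0,0,0.3]

```text
time: 20.7
eef_pos: [0.4389, -0.2633, 0.1301]
tcp_rot: [0.0, 0.994, -0.105, -0.0]
force: [-0.8, -0.2, -0.1]
gripper_width: 0.7
```

```bash
python3 - <<'E'
from h import *
grab('wrist','wJ');import meas; meas.lines('wJ',True,['T','mR'])
plan(.439,-.2635,.0135,-12.1,0.3,1)
E
```

```text
wJ mR cut
wJ T 5227 z [0.0147 0.0164 0.0169] [ 438.7 -264.5] 139.7 28.4 rect -12.1 pca -12.3 mean [ 444.1 -265.5]
from [ 0.4391 -0.263   0.1302] -12.02 w 0.704 F [ 0.   0.7 -1. ] t 20.75
[[0.0001, 0.0005, 0.1167, 0.0001, -0.0, 0.0014, 0.3]]
resid [-0. -0.  0.]
```

View pics/wJ.png

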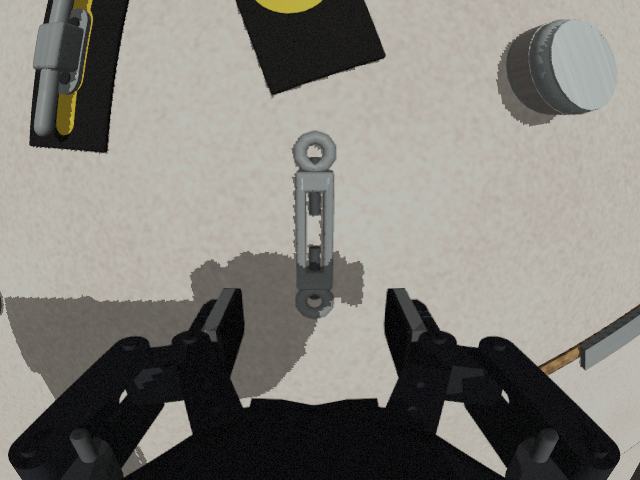

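Turnbuckle is centred between the pads, its column at 315. Descending.

Call:
servo_tool:
  plan:
    - [0,0.001,0.03,0,0,0,0.3]
    - [0,0,0.03,0,0,0,0.3]
    - [0,0,0.025,0,0,0,0.3]
    - [0,0,0.018,0,0,0,0.3]
    - [0,0,0.01,0,0,0,0.3]
    - [0,0,0.003,0,0,0,0.3]
    - [0,0,0,0,0,0,0.3]
    - [0,0,0,0,0,0,0.3]
    - [0,0,0,0,0,0,0.3]

```text
time: 21.65
eef_pos: [0.4392, -0.2645, 0.0153]
tcp_rot: [0.0, 0.994, -0.105, 0.001]
force: [0.6, 0.6, -0.5]
gripper_width: 0.698
```

Call:
servo_tool:
  plan:
    - [0,0,0,0,0,0,0.5]
    - [0,0,0,0,0,0,0.6]
    - [0,0,0,0,0,0,0.7]
    - [0,0,0,0,0,0,0.8]
    - [0,0,0,0,0,0,0.9]
    - [0,0,0,0,0,0,1]
    - [0,0,0,0,0,0,1]
    - [0,0,0,0,0,0,1]

```text
time: 22.45
eef_pos: [0.4387, -0.2643, 0.0147]
tcp_rot: [0.0, 0.994, -0.105, 0.0]
force: [-1.4, 1.9, 6.3]
gripper_width: 0.286
```

Call:
servo_tool:
  plan:
    - [0,0,-0.01,0,0,0,1]
    - [0,0,-0.02,0,0,0,1]
    - [0,0,-0.03,0,0,0,1]
    - [0,0,-0.03,0,0,0,1]
    - [0,0,-0.02,0,0,0,1]
    - [0,0,0,0,0,0,1]
    - [0,0,0,0,0,0,1]

```text
time: 23.15
eef_pos: [0.4381, -0.264, 0.1233]
tcp_rot: [-0.0, 0.994, -0.105, -0.0]
force: [-0.6, 0.3, -3.1]
gripper_width: 0.283
```

```bash
python3 - <<'E'
from h import *
grab('wrist','wK'); held('wK',.014)
plan(.54,.0,.125,-13,1,7)
E
```

```text
held x [-0.0492  0.0687  0.0701] z [-0.0277 -0.0012  0.0079] yaw [0.0003 0.0001]
from [ 0.4377 -0.2639  0.1224] -12.06 w 0.285 F [-0.6  0.2 -4.3] t 23.2
[[0.0064, -0.0399, -0.0003, -0.0001, 0.0003, 0.0024, 1], [0.0063, -0.0399, -0.0004, -0.0001, 0.0003, 0.0024, 1], [0.0062, -0.04, -0.0004, -0.0001, 0.0003, 0.0024, 1], [0.0061, -0.04, -0.0003, -0.0001, 0.0003, 0.0024, 1], [0.0061, -0.04, -0.0004, -0.0001, 0.0003, 0.0024, 1], [0.0059, -0.04, -0.0003, -0.0001, 0.0003, 0.0024, 1], [0.0059, -0.0399, -0.0004, -0.0001, 0.0003, 0.0024, 1]]
resid [-0.  0. -0.]
```

View pics/wK.png

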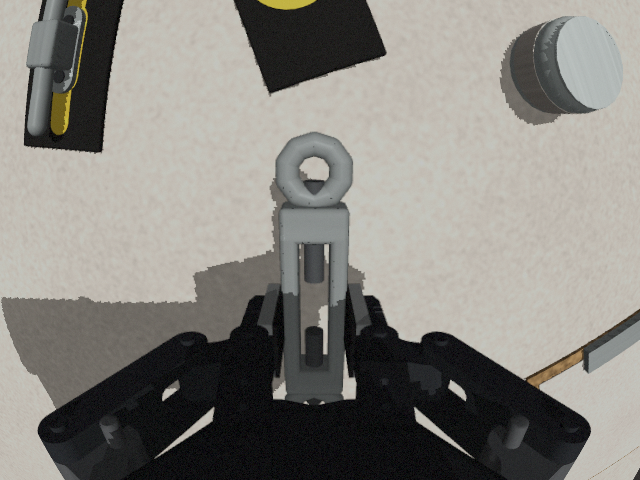

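Turnbuckle held straight and centred. Carrying it to its mat.

```bash
python3 - <<'E'
from h import *
plan(.6148,.2767,.12,-15.7,1,14)
E
```

```text
from [ 0.4377 -0.2639  0.1224] -12.06 w 0.285 F [-0.6  0.2 -4.3] t 23.2
[[0.0043, -0.0404, 0.0002, -0.0001, 0.0002, 0.0045, 1], [0.0041, -0.0404, 0.0002, -0.0001, 0.0002, 0.0045, 1], [0.0039, -0.0404, 0.0002, -0.0001, 0.0002, 0.0045, 1], [0.0038, -0.0405, 0.0002, -0.0001, 0.0002, 0.0045, 1], [0.0036, -0.0405, 0.0002, -0.0001, 0.0002, 0.0045, 1], [0.0034, -0.0405, 0.0002, -0.0001, 0.0002, 0.0045, 1], [0.0032, -0.0405, 0.0002, -0.0001, 0.0002, 0.0045, 1], [0.003, -0.0405, 0.0002, -0.0001, 0.0002, 0.0045, 1], [0.0029, -0.0405, 0.0001, -0.0001, 0.0002, 0.0045, 1], [0.0027, -0.0405, 0.0002, -0.0001, 0.0002, 0.0045, 1]]
[[0.0025, -0.0406, 0.0001, -0.0001, 0.0002, 0.0045, 1], [0.0023, -0.0406, 0.0002, -0.0001, 0.0002, 0.0045, 1], [0.0021, -0.0406, 0.0001, -0.0001, 0.0002, 0.0045, 1], [0.0019, -0.0406, 0.0001, -0.0001, 0.0002, 0.0045, 1]]
resid [-0. -0. -0.]
```

Call:
servo_tool:
  plan:
    - [0.002,-0.017,0,0,0,0.004,1]
    - [0.003,-0.03,0,0,0,0.004,1]
    - [0.0035,-0.04,0,0,0,0.004,1]
    - [0.0035,-0.04,0,0,0,0.004,1]
    - [0.0035,-0.04,0,0,0,0.004,1]
    - [0.0035,-0.04,0,0,0,0.004,1]
    - [0.0035,-0.04,0,0,0,0.004,1]
    - [0.003,-0.04,0,0,0,0.004,1]
    - [0.003,-0.04,0,0,0,0.004,1]
    - [0.003,-0.04,0,0,0,0.004,1]

```text
time: 24.2
eef_pos: [0.552, 0.0873, 0.122]
tcp_rot: [0.001, 0.992, -0.125, -0.001]
force: [0.8, -0.4, -1.9]
gripper_width: 0.284
```

Call:
servo_tool:
  plan:
    - [0.003,-0.04,0,0,0,0.004,1]
    - [0.003,-0.04,0,0,0,0.004,1]
    - [0.002,-0.04,0,0,0,0.004,1]
    - [0.002,-0.04,0,0,0,0.004,1]
    - [0.001,-0.03,0,0,0,0.004,1]
    - [0.001,-0.01,0,0,0,0.003,1]
    - [0,0,0,0,0,0,1]
    - [0,0,0,0,0,0,1]
    - [0,0,0,0,0,0,1]

```text
time: 25.1
eef_pos: [0.6152, 0.2749, 0.1238]
tcp_rot: [0.0, 0.991, -0.137, -0.0]
force: [-0.2, 0.1, -1.4]
gripper_width: 0.289
```

```bash
python3 - <<'E'
from h import *
grab('wrist','wL'); held('wL',.014)
plan(.6148,.2767,.0215,-15.7,1,1)
E
```

```text
held x [-0.0497  0.0682  0.0696] z [-0.0267 -0.      0.0091] yaw [0.001  0.0002]
from [0.6153 0.2751 0.1242] -15.71 w 0.287 F [ 0.3  0.1 -2.3] t 25.15
[[-0.0009, -0.0015, 0.1027, 0.0002, 0.0, -0.0002, 1]]
resid [-0. -0.  0.]
```

View pics/wL.png

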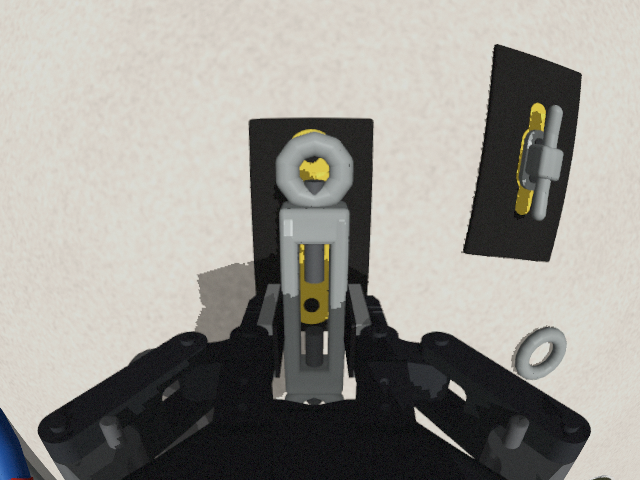

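Call:
servo_tool:
  plan:
    - [-0.0009,-0.0015,0.02,0,0,0,1]
    - [0,0,0.03,0,0,0,1]
    - [0,0,0.025,0,0,0,1]
    - [0,0,0.012,0,0,0,1]
    - [0,0,0.007,0,0,0,1]
    - [0,0,0,0,0,0,1]
    - [0,0,0,0,0,0,1]
    - [0,0,0,0,0,0,1]

```text
time: 25.95
eef_pos: [0.6157, 0.2783, 0.0319]
tcp_rot: [-0.001, 0.991, -0.136, 0.001]
force: [-0.5, 0.3, -2.6]
gripper_width: 0.283
```

```bash
python3 - <<'E'
from h import *
plan(.6148,.2767,.0205,-15.7,1,1)
E
```

```text
from [0.6157 0.2783 0.0319] -15.65 w 0.283 F [-0.5  0.3 -2.6] t 25.95
[[-0.0005, 0.0019, 0.0114, -0.0018, -0.0018, 0.0009, 1]]
resid [ 0.  0. -0.]
```

Call:
servo_tool:
  plan:
    - [0,0.001,0.004,0,0,0,1]
    - [0,0,0.003,0,0,0,1]
    - [0,0,0.002,0,0,0,1]
    - [0,0,0,0,0,0,1]
    - [0,0,0,0,0,0,1]
    - [0,0,0,0,0,0,1]

```text
time: 26.55
eef_pos: [0.6147, 0.2769, 0.021]
tcp_rot: [0.0, 0.991, -0.136, -0.0]
force: [0.0, -0.6, -2.5]
gripper_width: 0.284
```

Call:
servo_tool:
  plan:
    - [0,0,0.001,0,0,0,1]
    - [0,0,0.001,0,0,0,1]
    - [0,0,0,0,0,0,1]
    - [0,0,0,0,0,0,1]

```text
time: 26.95
eef_pos: [0.6148, 0.277, 0.0207]
tcp_rot: [-0.0, 0.991, -0.136, 0.0]
force: [-5.4, -0.7, 4.9]
gripper_width: 0.283
```

Contact made. Releasing and retreating towards the ring.

Call:
servo_tool:
  plan:
    - [0,0,-0.001,0,0,0,1]
    - [0,0,0,0,0,0,0.5]
    - [0,0,0,0,0,0,0.3]
    - [0,0,0,0,0,0,0.3]
    - [0,0,-0.01,0,0,0,0.3]
    - [0,0,-0.03,0,0,0,0]
    - [0,0,-0.04,0,0,0,0]
    - [0,0,-0.04,0,0,0,0]
    - [-0.03,0,-0.03,0,0,0,0]
    - [-0.03,0,0,0,0,0,0]

```text
time: 27.95
eef_pos: [0.5587, 0.2938, 0.1771]
tcp_rot: [-0.003, 0.991, -0.137, 0.004]
force: [-1.4, 0.4, 1.1]
gripper_width: 0.998
```

Call:
servo_tool:
  plan:
    - [-0.03,0.01,0,0,0,0,0]
    - [0,0.02,0,0,0,0,0]
    - [0,0.02,0,0,0,0,0]
    - [0,0,0,0,0,0,0]
    - [0,0,0,0,0,0,0]
    - [0,0,0,0,0,0,0]

```text
time: 28.55
eef_pos: [0.5148, 0.2535, 0.1704]
tcp_rot: [-0.0, 0.991, -0.136, 0.0]
force: [-0.4, -0.7, -0.3]
gripper_width: 0.998
```

```bash
python3 - <<'E'
from h import *
grab('wrist','wM');import meas; meas.O.update(L=(.622,-.11),S=(.626,.101),T=(.615,.277)); meas.lines('wM',True)
plan(.444,.0995,.13,-12,0,8)
E
```

```text
wM mT cut
wM mS cut
wM mL cut
wM S 1600 z [0.0323 0.0344 0.035 ] [622.4 103.4] 75.0 20.0 rect -22.2 pca -21.6 mean [622.5 104.6]
wM R 1844 z [0.013  0.0144 0.0148] [444.2 101.9] 55.9 54.4 rect -21.4 pca 39.9 mean [446.1 103.1]
wM L 698 z [0.0326 0.0375 0.0398] [609.5 -94.7] 99.2 11.5 rect -20.7 pca -17.9 mean [614.6 -95.9]
wM T 4956 z [0.0197 0.0224 0.0229] [614.4 276.3] 139.7 29.0 rect -15.6 pca -15.5 mean [614.  275.6]
from [0.5147 0.2535 0.1701] -15.65 w 0.995 F [0.1 0.8 0.3] t 28.6
[[-0.0033, 0.0209, 0.005, 0.0, 0.0, -0.008, 0], [-0.0035, 0.0209, 0.005, 0.0, 0.0, -0.008, 0], [-0.0037, 0.0209, 0.005, 0.0, 0.0, -0.008, 0], [-0.0038, 0.0208, 0.005, 0.0, 0.0, -0.008, 0], [-0.004, 0.0208, 0.005, 0.0, 0.0, -0.008, 0], [-0.0041, 0.0208, 0.005, 0.0, 0.0, -0.008, 0], [-0.0043, 0.0207, 0.0051, 0.0, 0.0, -0.008, 0], [-0.0045, 0.0207, 0.005, 0.0, 0.0, -0.008, 0]]
resid [-0. -0. -0.]
```

View pics/wM.png

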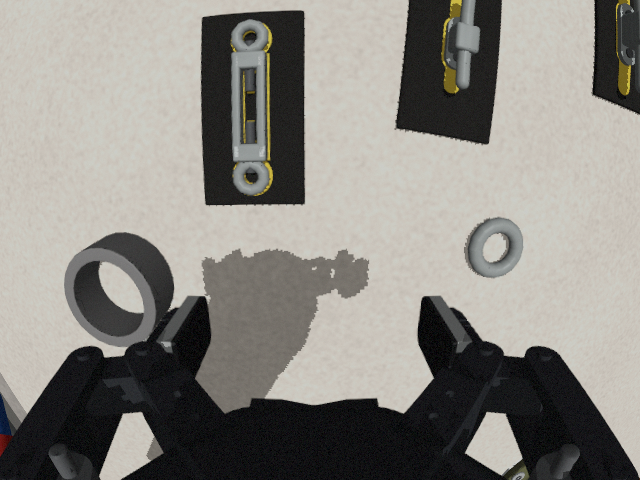

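Turnbuckle sits on its silhouette at (251,108), within 1 mm. Next, the ring at (494,247).

Call:
servo_tool:
  plan:
    - [-0.0033,0.0209,0.005,0,0,-0.008,0]
    - [-0.0035,0.0209,0.005,0,0,-0.008,0]
    - [-0.0037,0.0209,0.005,0,0,-0.008,0]
    - [-0.0038,0.0208,0.005,0,0,-0.008,0]
    - [-0.004,0.0208,0.005,0,0,-0.008,0]
    - [-0.0041,0.0208,0.005,0,0,-0.008,0]
    - [-0.0043,0.0207,0.005,0,0,-0.008,0]
    - [-0.0045,0.0207,0.005,0,0,-0.008,0]
    - [0,0,0,0,0,0,0]
    - [0,0,0,0,0,0,0]

```text
time: 29.6
eef_pos: [0.4441, 0.0993, 0.1304]
tcp_rot: [-0.0, 0.995, -0.105, 0.0]
force: [0.3, 0.2, 0.9]
gripper_width: 0.999
```

```bash
python3 - <<'E'
from h import *
im=grab('wrist','wN');import meas; meas.lines('wN',True,['R'])
plan(.444,.0998,.008,-12,0,1)
# circle fit to the inner-hole/outer silhouette
C=cloud(im,True); c=C[(np.hypot(C[...,0]-.444,C[...,1]-.1)<.04)&(C[...,2]>.0125)&(C[...,2]<.016)]
q=c[:,:2]; A=np.c_[2*q,np.ones(len(q))]; s=np.linalg.lstsq(A,(q**2).sum(1),rcond=None)[0]; print('crest circle',s[:2].round(4),np.sqrt(s[2]+s[:2]@s[:2]).round(4),len(q))
E
```

```text
wN R 3470 z [0.013  0.0143 0.0148] [443.7 100.4] 56.3 56.3 rect -41.6 pca -35.7 mean [445.3 100. ]
from [0.4442 0.0996 0.1304] -11.99 w 1.001 F [-0.4  0.1  0.5] t 29.65
[[-0.0003, -0.0001, 0.1224, -0.0001, -0.0004, 0.0002, 0]]
resid [-0.  0. -0.]
crest circle [0.444  0.1006] 0.0221 2209
```

View pics/wN.png

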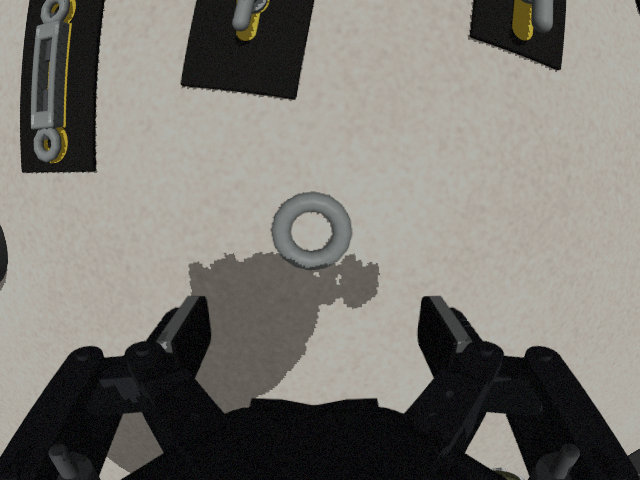

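Ring is central between the pads at (312,230). Its crest circle fits radius 22 mm at (0.444, 0.1006).

Call:
servo_tool:
  plan:
    - [0,-0.001,0.03,0,0,0,0]
    - [0,0,0.03,0,0,0,0]
    - [0,0,0.03,0,0,0,0]
    - [0,0,0.018,0,0,0,0]
    - [0,0,0.01,0,0,0,0]
    - [0,0,0.004,0,0,0,0]
    - [0,0,0,0,0,0,0]
    - [0,0,0,0,0,0,0]
    - [0,0,0,0,0,0,0]

```text
time: 30.55
eef_pos: [0.4447, 0.1005, 0.0092]
tcp_rot: [-0.0, 0.995, -0.104, 0.001]
force: [0.7, 1.1, -0.7]
gripper_width: 1.001
```

Call:
servo_tool:
  plan:
    - [0,0,0,0,0,0,0.1]
    - [0,0,0,0,0,0,0.2]
    - [0,0,0,0,0,0,0.25]
    - [0,0,0,0,0,0,0.3]
    - [0,0,0,0,0,0,0.35]
    - [0,0,0,0,0,0,0.4]
    - [0,0,0,0,0,0,0.5]
    - [0,0,0,0,0,0,0.6]
    - [0,0,0,0,0,0,0.6]

```text
time: 31.45
eef_pos: [0.4444, 0.1002, 0.009]
tcp_rot: [-0.0, 0.995, -0.104, 0.0]
force: [-2.6, 1.4, 5.5]
gripper_width: 0.634
```

Opening reads 54 mm against an expected 58 mm, so I check before lifting.

```bash
python3 - <<'E'
from h import *
im=grab('wrist','wO'); im2=grab('side','sO'); p,T,th,s=pose(); print(p,s['gripper_width'],s['force'])
C=cloud(im,True); c=C[(np.hypot(C[...,0]-.444,C[...,1]-.1)<.04)&(C[...,2]>.004)&(C[...,2]<.025)&(abs((C-p)@T[:,1])<.024)]
print(np.percentile(c[:,2],[5,50,95,99]), len(c))
A=np.c_[c[:,:2],np.ones(len(c))]; m=c[:,2]>.0125; print('plane',np.linalg.lstsq(A[m],c[m,2],rcond=None)[0])
q=c[m][:,:2]; A=np.c_[2*q,np.ones(len(q))]; s=np.linalg.lstsq(A,(q**2).sum(1),rcond=None)[0]; print('crest circle',s[:2].round(4),np.sqrt(s[2]+s[:2]@s[:2]).round(4),len(q))
cv2.imwrite('pics/wOc.png',cv2.resize(im['pixels'][150:450,150:480,::-1],None,fx=2,fy=2))
E
```

```text
[0.44436348 0.10020176 0.00894332] 0.6417575135329108 [-1.7808374   0.73484343  4.68786506]
[0.00802096 0.01293429 0.01445189 0.01491478] 9925
plane [-6.04541608e-04  1.91235575e-05  1.38454109e-02]
crest circle [0.4445 0.0999] 0.0218 5946
```

View pics/wOc.png

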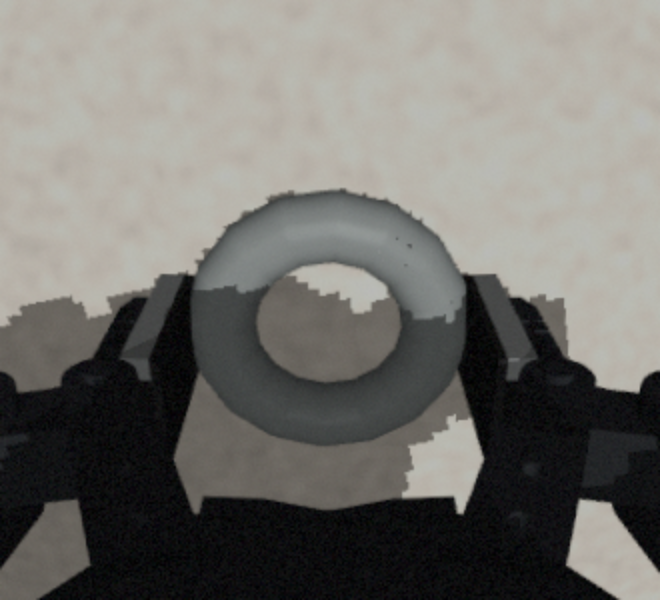

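Ring lies flat, gripped centrally on the pads. I close fully and lift gently.

Call:
servo_tool:
  plan:
    - [0,0,0,0,0,0,1]
    - [0,0,0,0,0,0,1]
    - [0,0,0,0,0,0,1]
    - [0,0,-0.005,0,0,0,1]
    - [0,0,-0.01,0,0,0,1]
    - [0,0,-0.015,0,0,0,1]
    - [0,0,0,0,0,0,1]
    - [0,0,0,0,0,0,1]

```text
time: 32.35
eef_pos: [0.444, 0.1002, 0.0381]
tcp_rot: [-0.0, 0.995, -0.104, 0.0]
force: [-0.1, 0.1, -1.5]
gripper_width: 0.638
```

```bash
cat > ringck.py <<'E'
from h import *
import sys
im=grab('wrist',sys.argv[1]); p,T,th,s=pose(); print(p,th,s['gripper_width'],s['force'],s['time'])
q=(cloud(im,True)-p)@T; m=(np.hypot(q[...,0],q[...,1])<.033)&(abs(q[...,1])<.024)&(abs(q[...,2])<.015)&(np.array(im['depth'])>0)
c=q[m]; top=c[:,2]<np.percentile(c[:,2],5)+.0015; c=c[top]
print('tool-frame plane',np.linalg.lstsq(np.c_[c[:,:2],np.ones(len(c))],c[:,2],rcond=None)[0].round(4))
A=np.c_[2*c[:,:2],np.ones(len(c))]; s=np.linalg.lstsq(A,(c[:,:2]**2).sum(1),rcond=None)[0]; print('circle in tool',s[:2].round(4),np.sqrt(s[2]+s[:2]@s[:2]).round(4))
E
python3 ringck.py wP
```

```text
[0.44369074 0.10001437 0.03756434] -11.995744369501834 0.6378914263283476 [-0.81280743  0.40317995 -2.79472722] 32.4
tool-frame plane [-0.0011 -0.0004 -0.0053]
circle in tool [0.0004 0.0002] 0.0218
```

View pics/wP.png

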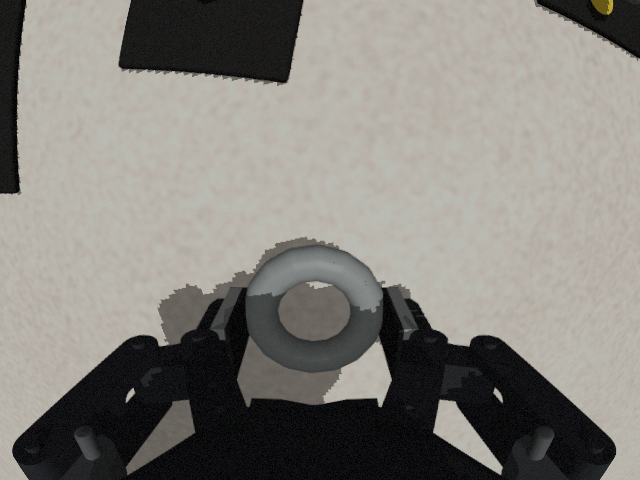

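Call:
servo_tool:
  plan:
    - [0,0,-0.02,0,0,0,1]
    - [0,0,-0.03,0,0,0,1]
    - [0,0,-0.03,0,0,0,1]
    - [0,0,-0.01,0,0,0,1]
    - [0,0,0,0,0,0,1]

```text
time: 32.9
eef_pos: [0.4445, 0.1004, 0.1288]
tcp_rot: [-0.001, 0.995, -0.104, 0.001]
force: [0.4, 0.3, -1.6]
gripper_width: 0.641
```

```bash
python3 - <<'E'
from h import *
plan(.6228,-.2858,.12,-12,1,14)
E
```

```text
from [0.4445 0.1004 0.1288] -11.99 w 0.641 F [ 0.4  0.3 -1.6] t 32.9
[[0.0182, 0.0243, 0.0006, -0.0001, -0.0001, 0.0, 1], [0.0182, 0.0243, 0.0006, -0.0001, -0.0001, 0.0, 1], [0.0182, 0.0243, 0.0006, -0.0001, -0.0001, 0.0, 1], [0.0182, 0.0244, 0.0006, -0.0001, -0.0001, 0.0, 1], [0.0182, 0.0243, 0.0006, -0.0001, -0.0001, 0.0, 1], [0.0182, 0.0244, 0.0006, -0.0001, -0.0001, 0.0, 1], [0.0182, 0.0243, 0.0006, -0.0001, -0.0001, 0.0, 1], [0.0182, 0.0244, 0.0006, -0.0001, -0.0001, 0.0, 1], [0.0182, 0.0243, 0.0006, -0.0001, -0.0001, 0.0, 1], [0.0182, 0.0244, 0.0006, -0.0001, -0.0001, 0.0, 1]]
[[0.0182, 0.0243, 0.0007, -0.0001, -0.0001, 0.0, 1], [0.0182, 0.0244, 0.0007, -0.0001, -0.0001, 0.0, 1], [0.0181, 0.0243, 0.0006, -0.0001, -0.0001, 0.0, 1], [0.0182, 0.0244, 0.0007, -0.0001, -0.0001, 0.0, 1]]
resid [-0.  0.  0.]
```

Call:
servo_tool:
  plan:
    - [0.01,0.014,0,0,0,0,1]
    - [0.018,0.024,0,0,0,0,1]
    - [0.0182,0.0243,0,0,0,0,1]
    - [0.0182,0.0243,0,0,0,0,1]
    - [0.0182,0.0243,0,0,0,0,1]
    - [0.0182,0.0243,0,0,0,0,1]
    - [0.0182,0.0243,0,0,0,0,1]
    - [0.0182,0.0243,0,0,0,0,1]
    - [0.0182,0.0243,0,0,0,0,1]
    - [0.0182,0.0243,0,0,0,0,1]

```text
time: 33.9
eef_pos: [0.5649, -0.1643, 0.1251]
tcp_rot: [-0.0, 0.995, -0.105, -0.002]
force: [-0.6, 0.4, -1.1]
gripper_width: 0.637
```

Call:
servo_tool:
  plan:
    - [0.0182,0.0243,0,0,0,0,1]
    - [0.0182,0.0243,0,0,0,0,1]
    - [0.0182,0.0243,0,0,0,0,1]
    - [0.018,0.024,0,0,0,0,1]
    - [0.0084,0.0106,0,0,0,0,1]
    - [0,0,0,0,0,0,1]
    - [0,0,0,0,0,0,1]
    - [0,0,0,0,0,0,1]

```text
time: 34.7
eef_pos: [0.622, -0.2845, 0.127]
tcp_rot: [-0.0, 0.995, -0.104, -0.001]
force: [0.1, 0.2, -0.9]
gripper_width: 0.637
```

```bash
python3 ringck.py wQ; python3 - <<'E'
from h import *
plan(.6228,-.2858,.015,-12,1,1)
E
```

```text
[ 0.62221204 -0.28443836  0.12754061] -11.940501223126073 0.6426924055233108 [ 0.54867011 -0.12196589 -1.71447354] 34.75
tool-frame plane [-0.      0.     -0.0041]
circle in tool [-0.0001  0.0003] 0.0218
from [ 0.6222 -0.2844  0.1275] -11.94 w 0.643 F [ 0.5 -0.1 -1.7] t 34.75
[[0.0009, 0.0012, 0.1125, -0.0001, 0.0008, 0.001, 1]]
resid [ 0. -0. -0.]
```

View pics/wQ.png

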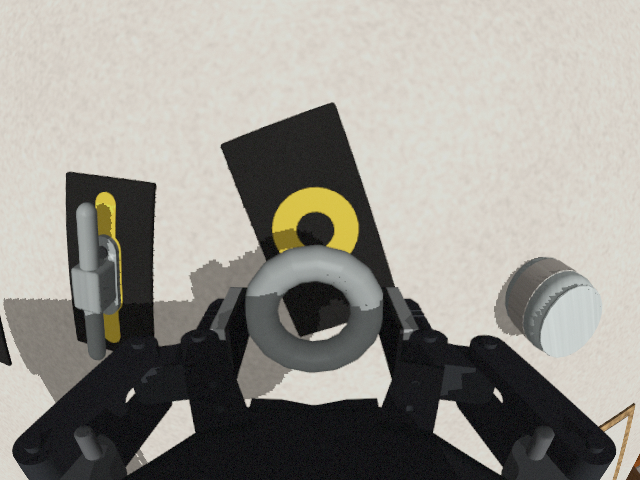

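Call:
servo_tool:
  plan:
    - [0.0007,0.0012,0.02,0,0,0,1]
    - [0,0,0.03,0,0,0,1]
    - [0,0,0.03,0,0,0,1]
    - [0,0,0.015,0,0,0,1]
    - [0,0,0.008,0,0,0,1]
    - [0,0,0,0,0,0,1]
    - [0,0,0,0,0,0,1]
    - [0,0,0,0,0,0,1]
    - [0,0,0,0,0,0,1]
    - [0,0,0,0,0,0,1]

```text
time: 35.75
eef_pos: [0.6233, -0.2867, 0.026]
tcp_rot: [0.0, 0.995, -0.104, 0.001]
force: [0.1, 0.3, -0.9]
gripper_width: 0.637
```

```bash
python3 - <<'E'
from h import *
plan(.6228,-.2858,.015,-12,1,1)
E
```

```text
from [ 0.6233 -0.2867  0.026 ] -11.99 w 0.637 F [ 0.1  0.3 -0.9] t 35.75
[[-0.0007, -0.0008, 0.011, 0.0, -0.0012, 0.0001, 1]]
resid [ 0. -0.  0.]
```

Call:
servo_tool:
  plan:
    - [-0.0004,-0.0006,0.004,0,0,0,1]
    - [0,0,0.003,0,0,0,1]
    - [0,0,0.002,0,0,0,1]
    - [0,0,0,0,0,0,1]
    - [0,0,0,0,0,0,1]
    - [0,0,0,0,0,0,1]

```text
time: 36.35
eef_pos: [0.6227, -0.286, 0.0162]
tcp_rot: [0.0, 0.995, -0.104, 0.0]
force: [0.4, -0.2, -2.5]
gripper_width: 0.635
```

Call:
servo_tool:
  plan:
    - [0,0,0.001,0,0,0,1]
    - [0,0,0.001,0,0,0,1]
    - [0,0,0,0,0,0,1]
    - [0,0,0,0,0,0,1]

```text
time: 36.75
eef_pos: [0.6229, -0.286, 0.0151]
tcp_rot: [0.0, 0.995, -0.104, 0.0]
force: [-2.6, 1.9, 5.8]
gripper_width: 0.638
```

Call:
servo_tool:
  plan:
    - [0,0,-0.001,0,0,0,1]
    - [0,0,0,0,0,0,0.2]
    - [0,0,0,0,0,0,0]
    - [0,0,0,0,0,0,0]
    - [0,0,-0.01,0,0,0,0]
    - [0,0,-0.03,0,0,0,0]
    - [0,0,-0.04,0,0,0,0]
    - [0,0,-0.04,0,0,0,0]
    - [-0.03,0,-0.04,0,0,0,0]
    - [-0.03,0,-0.03,0,0,0,0]

```text
time: 37.75
eef_pos: [0.5638, -0.2737, 0.2085]
tcp_rot: [0.001, 0.995, -0.104, 0.001]
force: [0.5, -0.6, 1.9]
gripper_width: 0.998
```

Call:
servo_tool:
  plan:
    - [-0.03,-0.02,-0.02,0,0,0,0]
    - [-0.03,-0.03,0,0,0,0,0]
    - [0,-0.04,0,0,0,0,0]
    - [0,-0.04,0,0,0,0,0]
    - [0,0,0,0,0,0,0]
    - [0,0,0,0,0,0,0]
    - [0,0,0,0,0,0,0]

```text
time: 38.45
eef_pos: [0.5322, -0.1344, 0.2256]
tcp_rot: [0.0, 0.995, -0.105, 0.0]
force: [-0.6, 1.6, 0.1]
gripper_width: 0.994
```

```bash
python3 - <<'E'
from h import *
import meas; meas.O.update(L=(.622,-.11),S=(.626,.101),T=(.615,.277),R=(.6228,-.2858))
im=grab('wrist','wR'); meas.lines('wR',True)
C=cloud(im,True); c=C[(np.hypot(C[...,0]-.6228,C[...,1]+.2858)<.04)&(C[...,2]>.0185)&(C[...,2]<.022)]
q=c[:,:2]; A=np.c_[2*q,np.ones(len(q))]; s=np.linalg.lstsq(A,(q**2).sum(1),rcond=None)[0]; print('crest circle',s[:2].round(4),np.sqrt(s[2]+s[:2]@s[:2]).round(4),len(q))
grab('side','sR');grab('top','tR'); print(manip.state()['time'],manip.state()['eef_pos'])
E
```

```text
wR mT cut
wR mS 422 z 0.0062 [625.6  98.8] 86.5 19.2 rect -21.2 pca -21.5 mean [627.8  99. ]
wR mL 504 z 0.0064 [ 622.6 -110.8] 132.9 29.8 rect -20.3 pca -20.8 mean [ 621.8 -119.2]
wR mR 441 z 0.0065 [ 625.6 -279.9] 60.1 47.7 rect -27.5 pca 7.9 mean [ 624.4 -276.1]
wR S 981 z [0.0315 0.034  0.0346] [626.1  99.5] 81.9 20.2 rect -20.9 pca -21.7 mean [626.   97.1]
wR R 2042 z [0.0187 0.0203 0.021 ] [ 622.9 -285.8] 153.8 77.5 rect 8.2 pca 5.6 mean [ 621.1 -284.5]
wR L 3155 z [0.0403 0.0423 0.0429] [ 621.3 -109.8] 132.5 26.9 rect -22.1 pca -21.3 mean [ 621.1 -111.1]
crest circle [ 0.622  -0.2856] 0.0221 1098
38.6 [ 0.53214513 -0.13476325  0.22519095]
```

View pics/wR.png

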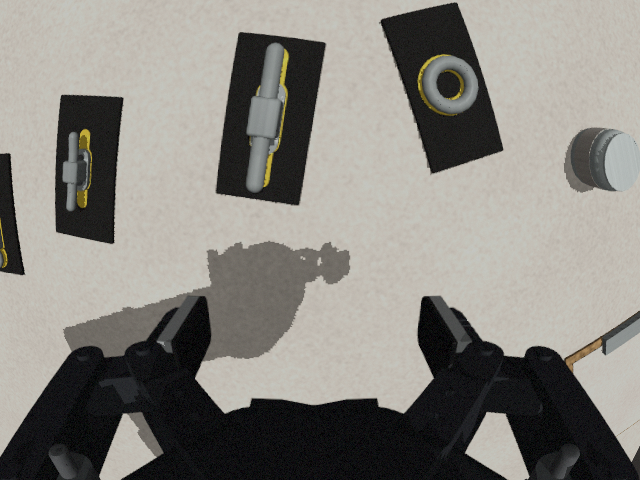

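View pics/sR.png

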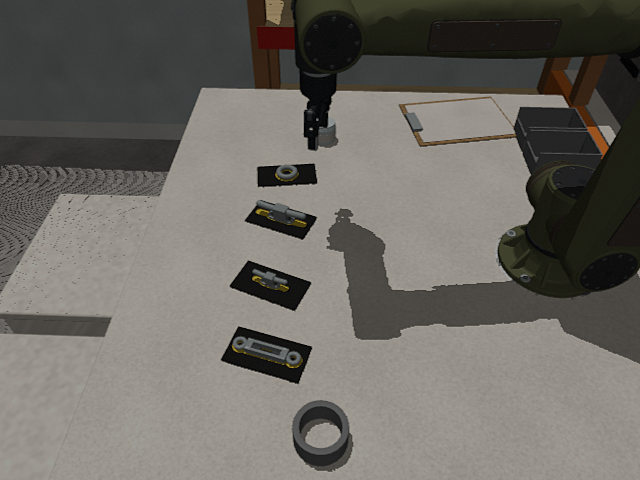

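```bash
python3 - <<'E'
import cv2
a=cv2.imread('pics/top0.png');b=cv2.imread('pics/tR.png')
cv2.imwrite('pics/cmp.png',cv2.resize(cv2.vconcat([a[160:310,150:530],b[160:310,150:530]]),None,fx=2,fy=2))
E
```

```text
(no output)
```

View pics/cmp.png

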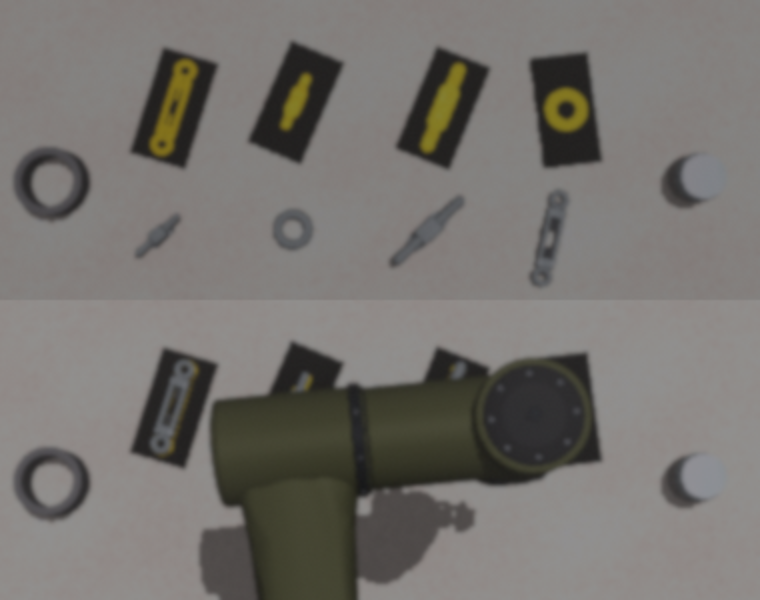

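All four pieces sit on their silhouettes, and the tape roll and tin are unmoved (same pixels in both top views). Handing in.

```bash
python3 -c "
from cell import manip
print(manip.close_job(), manip.state()['time'])"
```

```text
the job is handed in; nothing more can be done
the job is handed in; nothing more can be done
```

All four pieces are on their shadow mats: the larger cleat, the smaller cleat, the turnbuckle and the ring, placed in that order. I handed the job in just after 38.6 s on the robot's clock, with the gripper open and clear of everything.

Last checks from the wrist camera, taken after each release:

| Piece | Centre off silhouette | Yaw off | Height of its top (6 mm mat + piece) |
|---|---|---|---|
| Large cleat | about 1 mm | within 0.3° | about 42 mm |
| Small cleat | under 1 mm | within 0.3° | about 34 mm |
| Turnbuckle | about 0.5 mm | within 0.3° | about 22 mm |
| Ring | about 0.8 mm | does not matter | about 20 mm |

The heights match the pieces lying flat and the right way up. The top view shows the tin and tape roll where they were at the start.

- **Ring grip:** the gripper opening read 54 mm on the ring instead of about 58 mm. I never explained that, but the pictures showed the ring flat and centred, and it was placed without slipping.
- **Last views:** the final top view was partly hidden by the arm. The last wrist view was oblique for the small cleat, which read 1–2 mm off there, against under 1 mm in the closer view after its release.
- **Contact force:** the highest reading I saw while lowering was about 9 N upward, about 12 N of contact counting the cleat's weight.

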